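# Clamp sawn stone slabs in a lapping fixture

## Task

First back the brass clamping nut off anticlockwise until its thread start clicks and it stops, and clear every stone offcut into the black scrap tray. Then lay each banded stone slab flat in a yellow-outlined bay of the fixture, one to a bay, lengthwise and pushed in under the disc almost to the hub, and screw the nut down clockwise until it stops at the end of its thread, so that the disc clamps them all. Leave the brush and the grit jar where they are.

Things in the scene. Friction and masses are not known exactly. Their poses are not given: they have to be found in the camera images.
- fixture: round dark iron clamping fixture, 210 mm across, fixed to the bench; origin at the centre of its underside. Its flat bed is 20 mm above the bench; in the middle a hub 44 mm across rises 12 mm above the bed, with an upright 10 mm stud whose tip is 94 mm above the bench. On the stud: a sprung pressure disc and, above it, the brass clamping nut.
- knob_top (a point): centre of the top face of the clamping nut: round, knurled brass, 44 mm across, 28 mm high, red pointer line on top. It turns about the stud and sinks 7 mm per turn clockwise, taking the disc with it; the disc's top stays about 44 mm below this point (42 when clamped). Friction (0.05 N m) holds it where it is left; grip it anywhere round the rim. Screwed down, the stud stands 10 mm out of its top.
- knob (a joint): turn of the nut in rad: 0 = backed right off, at its stop just past the click of the thread start (a sprung ball, felt between about 0.7 and 0.1 on the way back). Grows clockwise seen from above (screwing down), to its end stop at 13.5. With slabs in place the disc meets them at about 11.5 and its spring (8 N/mm) takes up the rest.
- disc: round aluminium pressure disc with a black rubber face on top, 104 mm across, 8 mm thick, round the stud below the nut; it only moves up and down with the nut (sprung, gives up to 5 mm). Origin at the centre of its underside, which is 27 mm above the bed when the nut is right up: slabs 14 mm thick go in under its edge from the side.
- bay1: bay 1 of three, outlined in yellow on the fixture's bed, on the fixture's own -x side; origin on the bed (20 mm above the bench) where the middle of a slab belongs, 59 mm from the stud; x points straight outwards from the stud along the bay. A slab here has its inner end about 2 mm from the hub, 28 mm of its length under the disc and its outer 42 mm clear of it.
- bay2: bay 2 of three, outlined in yellow on the fixture's bed, 60 degrees to the +y side of the fixture's own +x; origin on the bed (20 mm above the bench) where the middle of a slab belongs, 59 mm from the stud; x points straight outwards from the stud along the bay. A slab here has its inner end about 2 mm from the hub, 28 mm of its length under the disc and its outer 42 mm clear of it.
- bay3: bay 3 of three, outlined in yellow on the fixture's bed, 60 degrees to the -y side of the fixture's own +x; origin on the bed (20 mm above the bench) where the middle of a slab belongs, 59 mm from the stud; x points straight outwards from the stud along the bay. A slab here has its inner end about 2 mm from the hub, 28 mm of its length under the disc and its outer 42 mm clear of it.
- slab1_c (a point): purple sawn stone slab with paler bands, 70 mm (its x) by 40 mm (its y) by 14 mm, 105 g, lying flat; this point is its centre, 7 mm above its underside. May be absent.
- slab2_c (a point): green sawn stone slab with paler bands, 70 mm (its x) by 40 mm (its y) by 14 mm, 105 g, lying flat; this point is its centre, 7 mm above its underside. May be absent.
- slab3_c (a point): reddish brown sawn stone slab with paler bands, 70 mm (its x) by 40 mm (its y) by 14 mm, 105 g, lying flat; this point is its centre, 7 mm above its underside. May be absent.
- offcut1_c (a point): grey-brown lump of stone offcut, about 34 mm (its x) by 28 mm (its y) by 26 mm, 60 g; this point is its centre, 13 mm above its underside. Lies on the bench or on the fixture's bed. May be absent.
- offcut2_c (a point): grey-brown lump of stone offcut, about 34 mm (its x) by 28 mm (its y) by 26 mm, 60 g; this point is its centre, 13 mm above its underside. Lies on the bench or on the fixture's bed. May be absent.
- offcut3_c (a point): grey-brown lump of stone offcut, about 34 mm (its x) by 28 mm (its y) by 26 mm, 60 g; this point is its centre, 13 mm above its underside. Lies on the bench or on the fixture's bed. May be absent.
- scrap_tray: open black plastic scrap tray, 130 mm (its x) by 150 mm (its y), 35 mm high, walls and floor 4 mm thick, too heavy to shift by accident; origin at the centre of its underside.
- brush: hand brush lying on the bench. Not part of the job: leave it alone.
- grit_jar: closed grit jar, 60 mm across, 85 mm tall; origin at the centre of its underside. Not part of the job: leave it alone.
Things that resemble listed ones, but are neither listed nor needed, are in the scene too. What is shaped like the part that bears offcut2_c but blue is not meant. Of the things that look like the scrap_tray, take the one that is nearest to the robot's base at the start.

How it is judged:
By the outcome, as a careful person would: the job done as asked, in the order asked, and still so for the second after the job is handed in, with the robot touching nothing.
Of slab1, slab2, slab3 only 2 to 3 are there at a start; the rules pass over those that are not, and their reading is None.
Of offcut1, offcut2, offcut3 only 1 to 3 are there at a start; the rules pass over those that are not, and their reading is None.
At some moment in a run one of slab1, slab2, slab3, offcut1, offcut2, offcut3 may be knocked a few centimetres aside while the robot is not near it.
Once in a run the grip may slacken for a moment while it holds something.
It also fails if it takes over 210 s, if anything falls off the work surface, if the arm or the gripper's body presses on something with over 40 N, if the wrist force passes 120 N, or if a joint passes its speed limit or range.

## Robot

A 6-joint arm with a two-finger parallel gripper is mounted at the origin on the work surface. World frame = base frame: x ahead of the robot, y to its left, z up, the work surface at z = 0. Lengths are in m, angles in rad, forces in N, time in s.
With the tool pointing down it reaches from about 0.275 to 0.825 m from the base axis. Payload 4.9 kg.
Tool frame: the origin (TCP) lies midway between the tips of the shut fingers; the grasp point (between the pads) lies 19 mm behind it; z points along the fingers, y is the direction in which the jaws open and shut (so a half turn about z gives the same grasp; the last joint's range is limited). The gripper opens to 85 mm and grips with 20 to 120 N. Pads are 22 mm wide; open, the fingers measure 114 mm over their backs; the gripper's body (76 mm by 85 mm) begins 54 mm behind the grasp point. The pads swing forward as they close: fully open they stand 13 mm farther back than shut.
Start: joints at [1.091, 0.326, -0.193, 1.052, 0, 1.437], TCP at [0.186, 0.517, 0.231] pointing down, gripper open.
Joint ranges: [-2.65, 2.65], [-0.97, 1.79], [-1.3, 1.35], [-1.93, 2.1], [-1.47, 1.37], [-3.14, 3.14]. Speed limits (rad/s): [2.57, 2.57, 3.14, 3.14, 3.14, 3.14].

## Interface

Orientations are given as a 3x3 rotation matrix whose columns are the frame's x, y, z axes.
In Python, from workcell import bot gives the robot as it stands.
- The arm moves only by the shell command python3 -m jog 'ROWS'. ROWS is JSON, a list of rows, each an object of numbers: "rx", "ry", "rz": the turn, a rotation vector about the tool's x, y, z in rad; "dx", "dy", "dz": the shift along the tool's x, y, z in m; "hand": the closure, from 0 (fully open) to 1 (shut). A call has 1 to 8 rows; each row is the pose to reach, as a shift and turn from the pose measured when the call began, along the tool's axes at that moment; what a row does not reach only later rows make up. A row lasts 1/10 s, in which the tool goes at most 50 mm and 8.59 degrees, less where a joint would pass 70% of its speed; a pose out of reach is approached as far as the arm can. A call with a gripper value outside its range is refused whole. The fingers move at their own pace and stop on an object; the grip force is fixed at half the most. Time passes only in rows, so rows that repeat a pose let the fingers close. It gives the time, the measured TCP pose, the force and the opening at its end, in the units of the state.
- bot.get_state(): the state, without advancing time (a new reading comes with each control period).
- bot.capture(name): name is "scene" or "side" or "wrist"; returns the picture (400x640x3 uint8, blue, green, red); there is no depth.
- bot.get_calibration(name): a dict with "camera_matrix" (3x3 intrinsics, pixels), "R" (3x3) and "t" (3): a world point X has camera coordinates R X + t. Camera axes: x right, y down, z forward; pixel columns grow to the right and rows downward; lengths in m; the calibration is good to about 2 mm. The wrist camera is an equidistant fisheye: a pixel r from the principal point sees the ray r / f radians off the axis. A picture is of the moment at which its call begins: read the wrist's pose just before it. get_calibration takes no time and is no camera call; for the wrist camera it gives the pose at the moment of the call.
- bot.finish_job(): hands the job in, once; it reports no verdict.
The state is a dict: "clock": time; "joints": joint angles; "qd": joint speeds; "joint_efforts": joint torques, N m; "tool_pos": TCP position; "eef_rot": TCP orientation; "wrist_force": force on the tool from outside, world axes, zero at the start; "wrist_torque": the same for the moment, N m; "grip_width": finger opening in m.
Only numpy, scipy, OpenCV 4.12 (cv2) and the standard library are available. Lean on these libraries where they do the work, as an engineer would, in place of code of your own. Each camera call takes 0.05 s, during which the arm holds its last target. There are 200 camera calls.

## Working session

There is one attempt and no reset: what is moved stays moved. The work goes in short steps, Python scripts to look and compute and a shell command to move; the robot and the scene stay as the last step left them, time stands still between calls to the robot, and variables do not carry over. Pictures are saved under pics/ and viewed, about 12 in all and at most 16, crops included, and the job is handed in when it is done.

```bash
ls; mkdir -p pics
python3 - <<'E'
from workcell import bot
import cv2
s=bot.get_state(); print(s)
for n in("scene","side","wrist"):
    c=bot.get_calibration(n); im=bot.capture(n); cv2.imwrite(f"pics/{n}0.png",im); print(n,c)
E
```

```text
pics
{'clock': 0.0, 'joints': array([ 1.09080170e+00,  3.26939804e-01, -1.93622258e-01,  1.05197826e+00,
        1.51086970e-05,  1.43656847e+00]), 'qd': array([-0.00223378, -0.00099292, -0.00080761, -0.00035414, -0.00173796,
        0.00046243]), 'joint_efforts': array([ 2.89854997e-04, -4.43398762e+01,  2.62444353e+01,  1.55461219e-02,
       -2.06054124e-04,  4.83563014e-06]), 'tool_pos': array([0.18612801, 0.51691831, 0.23048948]), 'eef_rot': array([[-9.40815752e-01,  3.38917469e-01, -8.18734937e-04],
       [ 3.38918367e-01,  9.40814524e-01, -1.53994473e-03],
       [ 2.48363551e-04, -1.72628856e-03, -9.99998479e-01]]), 'wrist_force': array([-0.09122589, -0.07617524, -0.61620737]), 'wrist_torque': array([ 0.05474815, -0.04604203,  0.02275916]), 'grip_width': 0.08532485023682362}
scene {'camera_matrix': array([[370.44649003,   0.        , 319.82871481],
       [  0.        , 370.44649003, 198.83493559],
       [  0.        ,   0.        ,   1.        ]]), 'R': array([[ 0.21686461,  0.97618959,  0.00486087],
       [ 0.73894122, -0.16090096, -0.65427575],
       [-0.63791506,  0.14548115, -0.75624045]]), 't': array([-0.03016376, -0.36330284,  1.35522352])}
side {'camera_matrix': array([[404.80892179,   0.        , 312.46018769],
       [  0.        , 404.80892179, 200.09037351],
       [  0.        ,   0.        ,   1.        ]]), 'R': array([[-0.96799949, -0.2504338 ,  0.01612142],
       [-0.19986829,  0.73051316, -0.65299555],
       [ 0.15175525, -0.63532151, -0.75719015]]), 't': array([0.5009474 , 0.24347494, 1.181723  ])}
wrist {'camera_matrix': array([[309.70691629,   0.        , 317.08069585],
       [  0.        , 309.70691629, 198.64134812],
       [  0.        ,   0.        ,   1.        ]]), 'R': array([[ 0.33896804,  0.94079689, -0.00137122],
       [ 0.9011282 , -0.32425599,  0.28779511],
       [ 0.27031212, -0.09878899, -0.95769102]]), 't': array([-0.54919478, -0.03715482,  0.37861248])}
```

View pics/scene0.png

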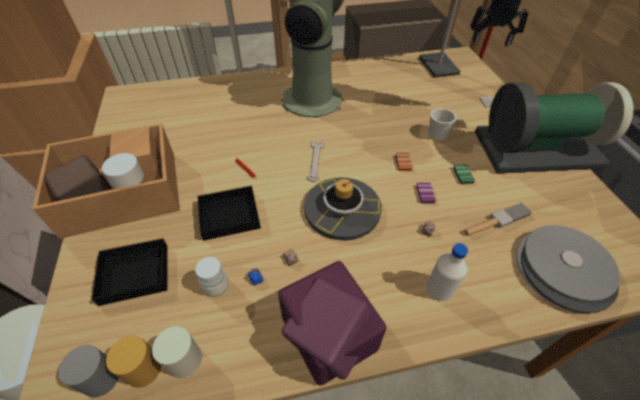

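View pics/side0.png

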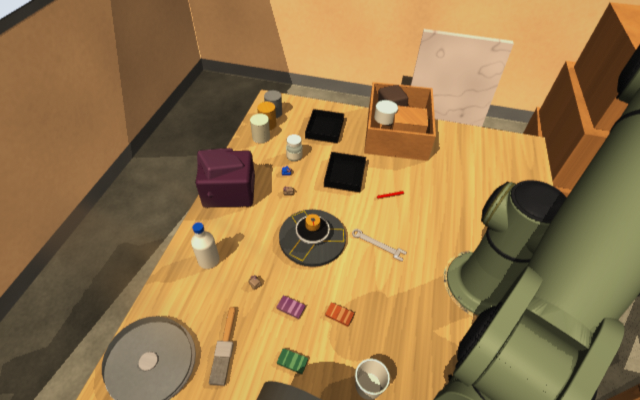

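The scene view shows three slabs: red (403,161), purple (426,192) and green (464,174). There are two offcuts, at (291,257) and (428,229), and a blue decoy at (256,277). The fixture is at (343,207), the near tray at (228,212) and the far tray at (132,270). The side view agrees. Next I'll measure positions and enlarge the fixture.

```bash
cat > h.py <<'E'
from workcell import bot
import numpy as np, cv2
def ray(c,uv):
    K=c["camera_matrix"]; d=np.array([(uv[0]-K[0,2])/K[0,0],(uv[1]-K[1,2])/K[1,1],1.])
    return -c["R"].T@c["t"], c["R"].T@d
def wray(c,uv):
    K=c["camera_matrix"]; v=np.array([uv[0]-K[0,2],uv[1]-K[1,2]]); r=np.hypot(*v); th=r/K[0,0]
    d=np.array([*(v/max(r,1e-9)*np.sin(th)),np.cos(th)]); return -c["R"].T@c["t"], c["R"].T@d
def onz(o,d,z): return (o+d*(z-o[2])/d[2])
def pt(n,uv,z,c=None):
    c=c or bot.get_calibration(n); return onz(*(wray if n=="wrist" else ray)(c,uv),z)
def proj(n,X):
    c=bot.get_calibration(n); p=c["R"]@np.array(X,float)+c["t"]; K=c["camera_matrix"]
    if n=="wrist":
        th=np.arctan2(np.hypot(p[0],p[1]),p[2]); v=p[:2]/np.hypot(p[0],p[1])*th*K[0,0]
        return v+K[:2,2]
    return (K@(p/p[2]))[:2]
def tri(uv1,uv2,n1="scene",n2="side"):
    (o1,d1),(o2,d2)=ray(bot.get_calibration(n1),uv1),ray(bot.get_calibration(n2),uv2)
    d1/=np.linalg.norm(d1); d2/=np.linalg.norm(d2)
    s=np.linalg.lstsq(np.c_[d1,-d2],o2-o1,rcond=None)[0]; a,b=o1+s[0]*d1,o2+s[1]*d2
    return (a+b)/2, np.linalg.norm(a-b)
E
python3 - <<'E'
from h import *
np.set_printoptions(precision=4,suppress=True)
for nm,a,b in [("red",(403,161),(339,314)),("purple",(426,192),(291,306)),("green",(464,174),(292,360)),("offA",(291,257),(289,190)),("offB",(428,229),(255,282)),("knob",(344,184),(313,218)),("blue",(256,277),(287,171)),("jar",(209,263),(294,140)),("tray",(228,212),(346,172)),("tray2",(132,270),(324,126)),("brush",(482,228),(230,325))]:
    print(nm,*tri(a,b))
print(proj("scene",[.186,.517,.23]),proj("side",[.186,.517,.23]))
a=cv2.imread("pics/scene0.png")[140:270,190:490]; b=cv2.imread("pics/side0.png")[150:330,230:430]
cv2.imwrite("pics/c1.png",np.vstack([cv2.resize(a,(690,299),interpolation=2),np.hstack([cv2.resize(b,(333,300),interpolation=2),cv2.resize(cv2.imread("pics/wrist0.png"),(357,223)) if 0 else cv2.copyMakeBorder(cv2.resize(cv2.imread("pics/wrist0.png"),(357,223)),0,77,0,0,0)])]))
E
```

```text
red [0.3889 0.2053 0.0089] 0.0021421443728800887
purple [0.5231 0.22   0.0121] 0.002961726875335061
green [0.4793 0.359  0.0108] 0.0027973660739171553
offA [ 0.6519 -0.1881  0.0135] 0.005513849708475458
offB [0.6439 0.1744 0.0104] 0.002454377403129705
knob [ 0.525  -0.0245  0.1024] 0.002573856512651711
blue [ 0.6862 -0.2772  0.0101] 0.0055389391667892175
jar [ 0.6801 -0.3647  0.0884] 0.004002497229464686
tray [ 0.4788 -0.3281  0.0129] 0.001431679801901688
tray2 [ 0.6132 -0.5562  0.0172] 0.0027404556987471584
brush [0.6672 0.3136 0.0075] 0.0077994962279969255
[487.8152  49.2274] [424.1353 448.3468]
```

View pics/c1.png

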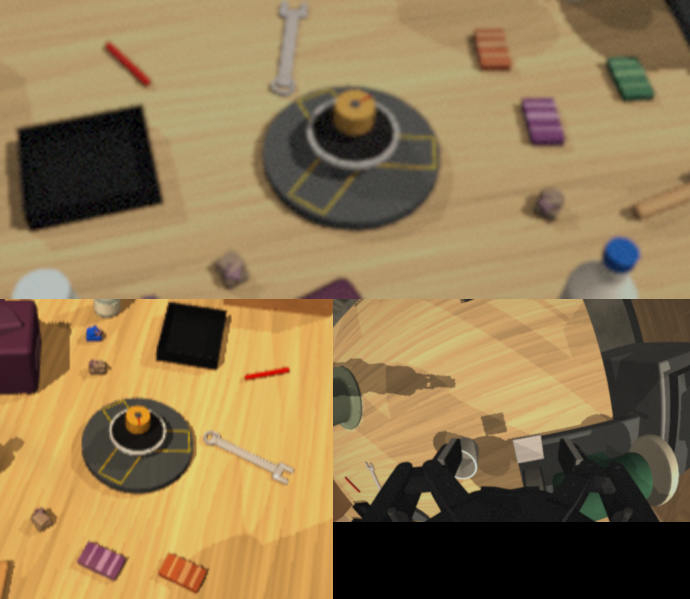

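Both views show the knob with its red pointer, and the bays are clear of offcuts. One bay lies roughly toward +y. The slabs and offcuts sit on the bench. Next I'll take mask-based measurements.

Run:
```python
from h import *
np.set_printoptions(precision=4,suppress=True)
def blob(n,hsv,near,lo,hi,z,rad=30):
    m=cv2.inRange(hsv,lo,hi); mm=np.zeros_like(m); cv2.circle(mm,near,rad,255,-1); m&=mm
    m=cv2.morphologyEx(m,cv2.MORPH_CLOSE,np.ones((5,5)))
    k,l,st,ce=cv2.connectedComponentsWithStats(m)
    if k<2: return None
    i=1+np.argmax(st[1:,4]); ys,xs=np.where(l==i); c=bot.get_calibration(n)
    P=np.array([pt(n,p,z,c)[:2] for p in zip(xs,ys)]).astype(np.float32)
    r=cv2.minAreaRect(P*1000); return ce[i].round(1),st[i,4],P.mean(0),np.round(r[1]),round(r[2],1)
for n,pts in (("scene",dict(red=(403,161),purple=(426,192),green=(464,174),offA=(291,257),offB=(428,229),knob=(344,188))),("side",dict(red=(339,314),purple=(291,306),green=(292,360),offA=(289,190),offB=(255,282),knob=(313,222)))):
    im=cv2.imread(f"pics/{n}0.png"); hsv=cv2.cvtColor(im,cv2.COLOR_BGR2HSV)
    for k,p in pts.items():
        h,s,v=hsv[p[1],p[0]]; 
        rng=dict(red=((0,110,60),(14,255,255)),purple=((135,60,30),(175,255,255)),green=((50,70,20),(90,255,255)),offA=((0,0,40),(180,95,200)),offB=((0,0,40),(180,95,200)),knob=((8,150,100),(30,255,255)))[k]
        print(n,k,(h,s,v),blob(n,hsv,p,*rng,{"o":.013,"k":.09}.get(k[0],.012),rad=22 if k[0]!="o" else 12))
    # fixture yellow lines on bed
    c=bot.get_calibration(n); ctr=np.array([.525,-.0245])
    y=cv2.inRange(hsv,(20,90,60),(35,255,255)); ys,xs=np.where(y)
    P=np.array([pt(n,p,.02,c)[:2] for p in zip(xs,ys)])-ctr; r=np.hypot(*P.T); P=P[(r>.05)&(r<.1)]
    a=np.degrees(np.arctan2(P[:,1],P[:,0])); print(n,"yellow",len(P),np.histogram(a,bins=36,range=(-180,180))[0])
    print(np.degrees(np.angle(np.exp(3j*np.radians(a)).mean()))/3)
```

```text
scene red (np.uint8(10), np.uint8(160), np.uint8(161)) (array([403.5, 161.1]), np.int32(261), array([0.3912, 0.2046], dtype=float32), array([44., 80.]), 79.1)
scene purple (np.uint8(159), np.uint8(95), np.uint8(123)) (array([425.5, 192.5]), np.int32(281), array([0.5254, 0.2187], dtype=float32), array([40., 72.]), 78.2)
scene green (np.uint8(66), np.uint8(89), np.uint8(106)) (array([463.3, 173.6]), np.int32(231), array([0.4793, 0.3579], dtype=float32), array([40., 72.]), 81.1)
scene offA (np.uint8(10), np.uint8(65), np.uint8(145)) (array([290.5, 256.5]), np.int32(148), array([ 0.6522, -0.1873], dtype=float32), array([39., 31.]), 24.5)
scene offB (np.uint8(179), np.uint8(56), np.uint8(119)) (array([428.4, 227.9]), np.int32(119), array([0.6435, 0.1763], dtype=float32), array([24., 47.]), 49.8)
scene knob (np.uint8(19), np.uint8(159), np.uint8(175)) (array([344.5, 187.5]), np.int32(212), array([ 0.5271, -0.022 ], dtype=float32), array([57., 43.]), 22.9)
scene yellow 221 [ 7  8 17  5  0  0  0  0  0  0  4 27 13 14 20 24  2  0  0  0  0  0  2 25
 14  8 14 11  0  0  0  0  1  0  0  5]
-46.2529
[... 410 characters left out ...]
 np.int32(414), array([0.4777, 0.3597], dtype=float32), array([38., 67.]), 83.0)
side offA (np.uint8(14), np.uint8(123), np.uint8(149)) (array([284.3, 188.7]), np.int32(3), array([ 0.6678, -0.1929], dtype=float32), array([3., 6.]), 52.9)
side offB (np.uint8(15), np.uint8(124), np.uint8(173)) (array([254.7, 277.7]), np.int32(3), array([0.648 , 0.1619], dtype=float32), array([4., 2.]), 66.5)
side knob (np.uint8(8), np.uint8(232), np.uint8(203)) (array([308.7, 215.6]), np.int32(377), array([ 0.5413, -0.0411], dtype=float32), array([112.,  86.]), 84.5)
side yellow 242 [17 11 17 16  0  0  0  0  0  0  0  8  9  7 14 10  0  0  0  0  0  0  7 26
 12 13 21 18  3  0  0  0  0  0  3 30]
-46.74804159056913
```

```bash
cat >> h.py <<'E'
np.set_printoptions(precision=4,suppress=True)
def go(X,jaw=None):
    "tool-axis shift and turn from here to TCP X, tool down, jaw axis (y) at world angle jaw deg (mod 180)"
    s=bot.get_state(); R=s["eef_rot"]; d=R.T@(np.array(X)-s["tool_pos"])
    from scipy.spatial.transform import Rotation as Ro
    cur=np.degrees(np.arctan2(R[1,1],R[0,1])); out=[]
    for j in ([cur] if jaw is None else [jaw,jaw+180]):
        a=np.radians(j); T=np.array([[np.sin(a),np.cos(a),0],[-np.cos(a),np.sin(a),0],[0,0,-1]]); T[:,0]=np.cross(T[:,1],T[:,2])
        out.append(Ro.from_matrix(R.T@T).as_rotvec())
    print("d",d.round(4),"rot",*[o.round(3) for o in out],"jaw now",cur.round(1),"j6",s["joints"][5].round(2),"pos",s["tool_pos"].round(4),"w",s["grip_width"].round(4),"t",s["clock"])
E
python3 - <<'E'
from h import *
c=bot.get_calibration("wrist"); s=bot.get_state(); print("cam in tool", s["eef_rot"].T@(-c["R"].T@c["t"]-s["tool_pos"]), s["eef_rot"].T@c["R"][2])
go((.36,.25,.30)); go((.525,-.024,.30))
E
```

```text
cam in tool [ 0.0733  0.     -0.142 ] [-0.288   0.0002  0.9576]Traceback (most recent call last):
  File "<stdin>", line 3, in <module>
  File "h.py", line 32, in go
    print("d",d.round(4),"rot",*[o.round(3) for o in out],"jaw now",cur.round(1),"j6",s["joints"][5].round(2),"pos",s["tool_pos"].round(4),"w",s["grip_width"].round(4),"t",s["clock"])
                                                                                                                                               ^^^^^^^^^^^^^^^^^^^^^
AttributeError: 'float' object has no attribute 'round'
```

```bash
sed -i 's/s\["grip_width"\].round(4)/round(s["grip_width"],4)/' h.py; python3 -c "
from h import *
go((.36,.25,.30)); go((.525,-.024,.26))"
```

```text
d [-0.254  -0.1924 -0.0691] rot [-0.001 -0.    -0.   ] jaw now 70.2 j6 1.44 pos [0.1862 0.517  0.2307] w 0.0856 t 0.15
d [-0.5021 -0.3942 -0.0289] rot [-0.001 -0.    -0.   ] jaw now 70.2 j6 1.44 pos [0.1862 0.517  0.2307] w 0.0856 t 0.15
```

```bash
python3 -m jog '[{"dx":-0.04,"dy":-0.03,"dz":-0.05},{"dx":-0.08,"dy":-0.06,"dz":-0.06},{"dx":-0.115,"dy":-0.09,"dz":-0.06},{"dx":-0.15,"dy":-0.12,"dz":-0.06},{"dx":-0.185,"dy":-0.148,"dz":-0.06},{"dx":-0.22,"dy":-0.176,"dz":-0.06},{"dx":-0.255,"dy":-0.2,"dz":-0.06},{"dx":-0.29,"dy":-0.23,"dz":-0.06}]'; python3 -c "
from h import *
go((.525,-.024,.26))"
```

```text
d [-0.5021 -0.3942 -0.0289] rot [-0.001 -0.    -0.   ] jaw now 70.2 j6 1.44 pos [0.1862 0.517  0.2307] w 0.0856 t 0.15validation failed for argument at $[0]...
```

```bash
python3 -m jog '[{"dx":-0.04,"dy":-0.03,"dz":-0.05,"rx":0,"ry":0,"rz":0,"hand":0}]'; python3 -m jog --help | head -20
```

```text
clock: 0.25
tool_pos: [0.2034, 0.4868, 0.262]
eef_rot: [[-0.942, 0.335, -0.006], [0.335, 0.942, -0.008], [0.003, -0.009, -1.0]]
wrist_force: [2.2, -0.8, 0.7]
grip_width: 0.0853invalid input: not JSON, or not a number
```

```bash
python3 -m jog '[{"dx":-0.035,"dy":-0.03,"dz":-0.02,"rx":0,"ry":0,"rz":0,"hand":0},{"dx":-0.07,"dy":-0.06,"dz":-0.02,"rx":0,"ry":0,"rz":0,"hand":0},{"dx":-0.105,"dy":-0.09,"dz":-0.02,"rx":0,"ry":0,"rz":0,"hand":0},{"dx":-0.14,"dy":-0.115,"dz":-0.02,"rx":0,"ry":0,"rz":0,"hand":0},{"dx":-0.175,"dy":-0.14,"dz":-0.02,"rx":0,"ry":0,"rz":0,"hand":0},{"dx":-0.21,"dy":-0.17,"dz":-0.02,"rx":0,"ry":0,"rz":0,"hand":0},{"dx":-0.245,"dy":-0.2,"dz":-0.02,"rx":0,"ry":0,"rz":0,"hand":0},{"dx":-0.28,"dy":-0.23,"dz":-0.02,"rx":0,"ry":0,"rz":0,"hand":0}]'; python3 -c "
from h import *
go((.525,-.024,.26))"
```

```text
clock: 1.05
tool_pos: [0.3907, 0.1747, 0.2834]
eef_rot: [[-0.942, 0.335, -0.006], [0.335, 0.942, -0.008], [0.003, -0.009, -1.0]]
wrist_force: [0.7, 0.3, -0.6]
grip_width: 0.085
d [-0.1932 -0.142   0.0241] rot [-0.009 -0.003 -0.   ] jaw now 70.4 j6 0.59 pos [0.3907 0.1747 0.2834] w 0.085 t 1.05
```

```bash
python3 -m jog '[{"dx":-0.035,"dy":-0.025,"dz":0.01,"rx":0,"ry":0,"rz":0.14,"hand":0},{"dx":-0.07,"dy":-0.05,"dz":0.02,"rx":0,"ry":0,"rz":0.28,"hand":0},{"dx":-0.105,"dy":-0.08,"dz":0.024,"rx":0,"ry":0,"rz":0.42,"hand":0},{"dx":-0.14,"dy":-0.105,"dz":0.024,"rx":0,"ry":0,"rz":0.56,"hand":0},{"dx":-0.175,"dy":-0.13,"dz":0.024,"rx":-0.005,"ry":0,"rz":0.7,"hand":0},{"dx":-0.193,"dy":-0.142,"dz":0.024,"rx":-0.009,"ry":-0.003,"rz":0.84,"hand":0},{"dx":-0.193,"dy":-0.142,"dz":0.024,"rx":-0.009,"ry":-0.003,"rz":0.98,"hand":0},{"dx":-0.193,"dy":-0.142,"dz":0.024,"rx":-0.009,"ry":-0.003,"rz":1.0,"hand":0}]'; python3 -c "
from h import *
go((.525,-.024,.26)); c=bot.get_calibration('wrist'); cv2.imwrite('pics/w1.png',bot.capture('wrist')); import pickle; pickle.dump(c,open('pics/w1.pkl','wb'))
print(proj('wrist',(.525,-.024,.097)))
"
```

```text
clock: 1.85
tool_pos: [0.5248, -0.0247, 0.2595]
eef_rot: [[-0.225, 0.974, 0.002], [0.974, 0.225, -0.004], [-0.004, 0.001, -1.0]]
wrist_force: [0.5, 0.7, -0.6]
grip_width: 0.0853
d [ 0.0006  0.0004 -0.0005] rot [ 0.001  0.004 -0.   ] jaw now 13.0 j6 1.16 pos [ 0.5248 -0.0247  0.2595] w 0.0853 t 1.85
[317.4124 180.7597]
```

View pics/w1.png

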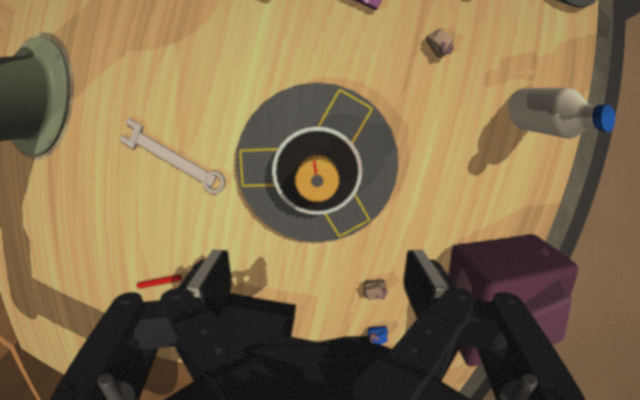

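The wrist view shows the nut top at about (317,180) with the stud tip visible in it, the disc ring at (317,170), and all three bays clear. Next: the exact centre and yaw.

Run:
```python
from h import *
import pickle
c=pickle.load(open('pics/w1.pkl','rb')); im=cv2.imread('pics/w1.png'); hsv=cv2.cvtColor(im,cv2.COLOR_BGR2HSV)
def big(m):
    k,l,st,ce=cv2.connectedComponentsWithStats(m); i=1+np.argmax(st[1:,4]); return (l==i).astype(np.uint8)*255
roi=np.zeros(im.shape[:2],np.uint8); cv2.circle(roi,(317,165),95,255,-1)
b=cv2.inRange(hsv,(8,130,120),(28,255,255))&roi; b2=np.zeros_like(roi); cv2.circle(b2,(317,178),32,255,-1); b&=b2; b=cv2.morphologyEx(b,cv2.MORPH_CLOSE,np.ones((9,9)))
cn=max(cv2.findContours(b,0,1)[0],key=len)[:,0]
for z in (.094,.099):
    P=np.array([pt('wrist',p,z,c)[:2] for p in cn]).astype(np.float32); print("knob",z,P.mean(0),cv2.minEnclosingCircle(P))
w=cv2.inRange(hsv,(0,0,110),(180,70,255)); b3=np.zeros_like(roi); cv2.circle(b3,(317,170),50,255,-1); cv2.circle(b3,(317,170),36,0,-1); w&=b3
cn=max(cv2.findContours(w,0,1)[0],key=len)[:,0]
for z in (.048,.053):
    P=np.array([pt('wrist',p,z,c)[:2] for p in cn]).astype(np.float32); print("disc",z,cv2.minEnclosingCircle(P))
# fixture outline: dark
d=cv2.inRange(hsv,(0,0,0),(180,255,95))&roi; d=cv2.morphologyEx(d,cv2.MORPH_CLOSE,np.ones((25,25))); 
cn=max(cv2.findContours(d,0,1)[0],key=len)[:,0]
P=np.array([pt('wrist',p,.02,c)[:2] for p in cn]).astype(np.float32); print("fixture",cv2.minEnclosingCircle(P),cv2.fitEllipse(P))
ctr=np.array(cv2.fitEllipse(P)[0])
y=cv2.inRange(hsv,(20,80,80),(36,255,255))&roi; ys,xs=np.where(y)
P=np.array([pt('wrist',p,.02,c)[:2] for p in zip(xs,ys)])-ctr; r=np.hypot(*P.T); P=P[(r>.05)&(r<.1)]
a=np.arctan2(P[:,1],P[:,0]); 
for a0 in (-46,74,194):
    k=np.abs(np.angle(np.exp(1j*(a-np.radians(a0)))))<.7; Q=P[k].astype(np.float32); rr=cv2.minAreaRect(Q*1000); print(a0,k.sum(),rr, "dir from ctr",np.degrees(np.arctan2(rr[0][1],rr[0][0])))
# red pointer
rd=cv2.inRange(hsv,(0,150,80),(7,255,255))&b2; ys,xs=np.where(rd); print("red",xs.mean(),ys.mean(),len(xs))
```

```text
knob 0.094 [ 0.5245 -0.024 ] ((0.5246531963348389, -0.023865632712841034), 0.023227157071232796)
knob 0.099 [ 0.5242 -0.0229] ((0.5243847966194153, -0.02270539663732052), 0.02285071276128292)
disc 0.048 ((0.5246050953865051, -0.025804514065384865), 0.054101601243019104)
disc 0.053 ((0.524372398853302, -0.02476794831454754), 0.05333704501390457)
fixture ((0.5244635939598083, -0.024420730769634247), 0.10268034785985947) ((0.5235730409622192, -0.023859292268753052), (0.2004697024822235, 0.20346398651599884), 133.47085571289062)
-46 306 ((54.871463775634766, -56.79352569580078), (51.71894836425781, 41.67884826660156), 45.27336502075195) dir from ctr -45.98612073879588
74 474 ((21.145732879638672, 69.04634094238281), (53.73527908325195, 51.19010925292969), 73.89484405517578) dir from ctr 72.97257192031076
194 401 ((-71.44358825683594, -18.458431243896484), (49.947872161865234, 51.64835739135742), 12.676525115966797) dir from ctr -165.51363433562085
red 314.53846153846155 167.46153846153845 13
```

```bash
python3 -m jog '[{"dx":0,"dy":0,"dz":0.05,"rx":0,"ry":0.004,"rz":0,"hand":0},{"dx":0,"dy":0,"dz":0.1,"rx":0,"ry":0.004,"rz":0,"hand":0},{"dx":0,"dy":0,"dz":0.14,"rx":0,"ry":0.004,"rz":0,"hand":0},{"dx":0,"dy":0,"dz":0.17,"rx":0,"ry":0.004,"rz":0,"hand":0},{"dx":0,"dy":0,"dz":0.19,"rx":0,"ry":0.004,"rz":0,"hand":0},{"dx":0,"dy":0,"dz":0.199,"rx":0,"ry":0.004,"rz":0,"hand":0},{"dx":0,"dy":0,"dz":0.199,"rx":0,"ry":0.004,"rz":0,"hand":0}]';python3 -c "
from h import *
go((.5245,-.024,.060))"
```

```text
clock: 2.6
tool_pos: [0.5238, -0.0242, 0.0598]
eef_rot: [[-0.23, 0.973, -0.002], [0.973, 0.23, 0.001], [0.001, -0.001, -1.0]]
wrist_force: [0.2, -0.0, 0.6]
grip_width: 0.0857
d [ 0.      0.0007 -0.0002] rot [-0.001 -0.001 -0.   ] jaw now 13.3 j6 1.15 pos [ 0.5238 -0.0242  0.0598] w 0.0857 t 2.6
```

```bash
python3 -m jog '[{"dx":0,"dy":0.0007,"dz":0,"rx":0,"ry":0,"rz":0,"hand":0.6},{"dx":0,"dy":0.0007,"dz":0,"rx":0,"ry":0,"rz":0,"hand":0.6},{"dx":0,"dy":0.0007,"dz":0,"rx":0,"ry":0,"rz":0,"hand":0.6},{"dx":0,"dy":0.0007,"dz":0,"rx":0,"ry":0,"rz":0,"hand":0.6},{"dx":0,"dy":0.0007,"dz":0,"rx":0,"ry":0,"rz":0,"hand":0.6}]'; python3 -m jog '[{"dx":0,"dy":0,"dz":0,"rx":0,"ry":0,"rz":0,"hand":0.8},{"dx":0,"dy":0,"dz":0,"rx":0,"ry":0,"rz":0,"hand":0.8},{"dx":0,"dy":0,"dz":0,"rx":0,"ry":0,"rz":0,"hand":0.8}]'
```

```text
clock: 3.1
tool_pos: [0.5246, -0.0244, 0.0613]
eef_rot: [[-0.23, 0.973, -0.001], [0.973, 0.23, -0.0], [-0.0, -0.001, -1.0]]
wrist_force: [-3.2, 0.9, 7.7]
grip_width: 0.043
clock: 3.4
tool_pos: [0.5246, -0.0244, 0.0615]
eef_rot: [[-0.23, 0.973, -0.001], [0.973, 0.23, -0.0], [-0.0, -0.001, -1.0]]
wrist_force: [-1.2, 0.5, -0.4]
grip_width: 0.0427
```

```bash
cat > st.py <<'E'
from h import *
s=bot.get_state(); R=s["eef_rot"]
print("t",s["clock"],"jaw",np.degrees(np.arctan2(R[1,1],R[0,1])).round(1),"z",s["tool_pos"].round(4),"F",s["wrist_force"].round(1),"T",s["wrist_torque"].round(3),"w",round(s["grip_width"],4),"j6",s["joints"][5].round(2))
E
python3 -m jog '[{"dx":0,"dy":0,"dz":0,"rx":0,"ry":0,"rz":-0.12,"hand":0.8},{"dx":0,"dy":0,"dz":-0.0003,"rx":0,"ry":0,"rz":-0.24,"hand":0.8},{"dx":0,"dy":0,"dz":-0.0004,"rx":0,"ry":0,"rz":-0.36,"hand":0.8},{"dx":0,"dy":0,"dz":-0.0006,"rx":0,"ry":0,"rz":-0.5,"hand":0.8},{"dx":0,"dy":0,"dz":-0.0006,"rx":0,"ry":0,"rz":-0.5,"hand":0.8}]' >/dev/null; python3 st.py
python3 -m jog '[{"dx":0,"dy":0,"dz":0,"rx":0,"ry":0,"rz":-0.12,"hand":0.8},{"dx":0,"dy":0,"dz":-0.0003,"rx":0,"ry":0,"rz":-0.24,"hand":0.8},{"dx":0,"dy":0,"dz":-0.0004,"rx":0,"ry":0,"rz":-0.36,"hand":0.8},{"dx":0,"dy":0,"dz":-0.0006,"rx":0,"ry":0,"rz":-0.5,"hand":0.8},{"dx":0,"dy":0,"dz":-0.0006,"rx":0,"ry":0,"rz":-0.5,"hand":0.8}]' >/dev/null; python3 st.py
```

```text
t 3.9 jaw 41.9 z [ 0.5244 -0.0244  0.0621] F [-0.3  0.6 -1.8] T [0.057 0.128 0.014] w 0.0425 j6 0.65
t 4.4 jaw 70.4 z [ 0.5243 -0.0245  0.0626] F [-0.6 -0.2 -2.5] T [-0.134  0.123  0.08 ] w 0.0429 j6 0.16
```

```bash
for i in 1 2 3 4; do python3 -m jog '[{"dx":0,"dy":0,"dz":0,"rx":0,"ry":0,"rz":-0.1,"hand":0.8},{"dx":0,"dy":0,"dz":-0.0003,"rx":0,"ry":0,"rz":-0.2,"hand":0.8},{"dx":0,"dy":0,"dz":-0.0003,"rx":0,"ry":0,"rz":-0.3,"hand":0.8},{"dx":0,"dy":0,"dz":-0.0003,"rx":0,"ry":0,"rz":-0.3,"hand":0.8}]' >/dev/null; python3 st.py; done
```

```text
t 4.8 jaw 87.3 z [ 0.5242 -0.0246  0.0629] F [-1.4 -0.2 -1.2] T [-0.068  0.181 -0.019] w 0.0427 j6 -0.14
t 5.2 jaw 104.2 z [ 0.5242 -0.0248  0.0632] F [-0.2 -1.6 -2.7] T [-0.104  0.064 -0.692] w 0.0425 j6 -0.43
t 5.6 jaw 121.0 z [ 0.5242 -0.0249  0.0633] F [-0.  -0.7 -3.5] T [-0.11  -0.02  -0.625] w 0.0428 j6 -0.73
t 6.0 jaw 137.8 z [ 0.5243 -0.0249  0.0636] F [ 0.2  0.4 -2.9] T [ 0.046 -0.123 -1.476] w 0.0428 j6 -1.02
```

```bash
for i in 1 2; do python3 -m jog '[{"dx":0,"dy":0,"dz":0,"rx":0,"ry":0,"rz":-0.07,"hand":0.8},{"dx":0,"dy":0,"dz":0,"rx":0,"ry":0,"rz":-0.14,"hand":0.8},{"dx":0,"dy":0,"dz":0,"rx":0,"ry":0,"rz":-0.14,"hand":0.8}]' >/dev/null; python3 st.py; done; python3 -c "
from h import *
im=bot.capture('wrist'); cv2.imwrite('pics/w2.png',im); a=proj('wrist',(.5243,-.0245,.098)).astype(int);print(a)
cv2.imwrite('pics/w2c.png',cv2.resize(im[max(0,a[1]-70):a[1]+70,a[0]-70:a[0]+70],(560,560),interpolation=2))"
```

```text
t 6.3 jaw 145.6 z [ 0.5243 -0.025   0.0636] F [-0.4 -0.9 -2.3] T [-0.19   0.102 -0.81 ] w 0.0424 j6 -1.16
t 6.6 jaw 153.3 z [ 0.5243 -0.0252  0.0637] F [ 0.3 -0.4 -1.1] T [-0.125  0.161 -1.31 ] w 0.0429 j6 -1.29
[318 294]
```

View pics/w2c.png

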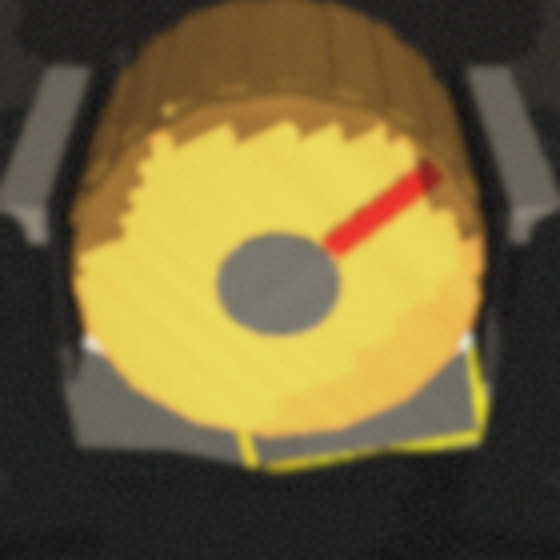

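```bash
python3 -c "
from h import *
import pickle
c1=pickle.load(open('pics/w1.pkl','rb'));c2=bot.get_calibration('wrist')
for c,u in((c1,(314.5,167.5)),(c2,(355.5,267)),(c2,(340,277))):
  for z in (.094,.099):
    p=pt('wrist',u,z,c)[:2]-np.array([.5245,-.024]); print(p,np.degrees(np.arctan2(p[1],p[0])))
"
```

```text
[-0.0051  0.0115] 113.72180560889349
[-0.0053  0.0125] 112.77499458584973
[-0.0189 -0.0033] -170.03065540073808
[-0.0195 -0.0062] -162.48266585172902
[-0.0111 -0.0019] -170.27356519283725
[-0.0121 -0.0048] -158.33945608891048
```

The nut turned only about 82° while the jaws turned 140°, so it is either at its stop or slipping at the click. I'll probe it with fine torque steps, clockwise first and then back.

```bash
cat > tq.py <<'E'
from h import *
s=bot.get_state(); R=s["eef_rot"]
print(np.degrees(np.arctan2(R[1,1],R[0,1])).round(1)%180,s["wrist_torque"][2].round(2),s["wrist_force"][2].round(1),end=" | ")
E
for i in 1 2 3 4 5 6 7 8 9 10 11 12; do python3 -m jog '[{"dx":0,"dy":0,"dz":0.0001,"rx":0,"ry":0,"rz":0.1,"hand":0.8},{"dx":0,"dy":0,"dz":0.0001,"rx":0,"ry":0,"rz":0.1,"hand":0.8}]' >/dev/null; python3 tq.py; done; echo; for i in 1 2 3 4 5 6 7 8 9 10 11 12 13; do python3 -m jog '[{"dx":0,"dy":0,"dz":-0.0001,"rx":0,"ry":0,"rz":-0.1,"hand":0.8},{"dx":0,"dy":0,"dz":-0.0001,"rx":0,"ry":0,"rz":-0.1,"hand":0.8}]' >/dev/null; python3 tq.py; done
```

```text
147.6 -0.07 -1.4 | 141.9 -0.03 -1.7 | 136.4 -0.08 -2.4 | 130.8 -0.1 -2.0 | 125.3 -0.02 -2.1 | 119.8 -0.1 -2.0 | 114.3 -0.05 -1.8 | 108.8 -0.07 -2.1 | 103.4 -0.01 -2.0 | 97.9 -0.04 -3.7 | 92.4 -0.07 -1.1 | 87.0 -0.04 -2.5 | 
92.9 0.05 -2.1 | 98.7 0.02 -2.2 | 104.4 0.09 -2.4 | 110.0 0.07 -1.5 | 115.5 -0.02 -2.3 | 121.0 0.04 -1.7 | 126.5 0.05 -2.0 | 132.0 0.05 -1.7 | 137.5 0.14 -2.2 | 143.0 0.04 -2.4 | 148.4 0.05 -2.5 | 153.7 -1.45 -2.1 | 159.1 -1.12 -2.7 |
```

```bash
cat > ptr.py <<'E'
from h import *
c=bot.get_calibration('wrist'); im=bot.capture('wrist'); hsv=cv2.cvtColor(im,cv2.COLOR_BGR2HSV)
m=cv2.inRange(hsv,(0,150,90),(7,255,255))|cv2.inRange(hsv,(174,150,90),(180,255,255))
z=.0985; a=proj('wrist',(.5243,-.0247,z)).astype(int); k=np.zeros_like(m); cv2.circle(k,tuple(int(v) for v in a),60,255,-1); m&=k
ys,xs=np.where(m); P=np.array([pt('wrist',p,z,c)[:2] for p in zip(xs,ys)]); 
if len(P)>5:
    l=cv2.fitLine(P.astype(np.float32),2,0,.01,.01).ravel(); d=P.mean(0)-np.array([.5243,-.0247])
    print("ptr dir",np.degrees(np.arctan2(d[1],d[0])).round(1)%360,"line",np.degrees(np.arctan2(l[1],l[0])).round(1)%180,"r",np.hypot(*d).round(4),len(P),end=" ")
E
python3 st.py; python3 ptr.py; echo
python3 -m jog '[{"dx":0,"dy":0,"dz":0,"rx":0,"ry":0,"rz":0.15,"hand":0.8},{"dx":0,"dy":0,"dz":0,"rx":0,"ry":0,"rz":0.3,"hand":0.8},{"dx":0,"dy":0,"dz":0,"rx":0,"ry":0,"rz":0.3,"hand":0.8}]' >/dev/null; python3 tq.py; python3 ptr.py; echo
for i in 1 2 3 4 5 6 7 8 9 10 11; do python3 -m jog '[{"dx":0,"dy":0,"dz":0,"rx":0,"ry":0,"rz":-0.04,"hand":0.8},{"dx":0,"dy":0,"dz":0,"rx":0,"ry":0,"rz":-0.04,"hand":0.8}]' >/dev/null; python3 tq.py;python3 ptr.py; echo; done
```

```text
t 11.65 jaw 159.1 z [ 0.5243 -0.0253  0.0637] F [-0.2 -1.  -2.7] T [-0.187  0.046 -1.125] w 0.0426 j6 -1.39
ptr dir 195.5 line 14.8 r 0.0139 162 
141.8 -0.07 -4.7 | ptr dir 180.2 line 179.4 r 0.0139 167 
144.3 0.12 -3.3 | ptr dir 182.9 line 2.3 r 0.014 163 
146.6 0.07 -2.8 | ptr dir 185.1 line 4.2 r 0.0139 161 
148.8 0.1 -4.1 | ptr dir 187.1 line 6.4 r 0.0139 166 
151.0 0.03 -2.8 | ptr dir 189.2 line 8.3 r 0.0138 162 
153.2 0.03 -2.2 | ptr dir 191.5 line 10.5 r 0.0137 162 
155.4 0.08 -2.5 | ptr dir 193.6 line 13.0 r 0.0138 162 
157.6 -0.52 -2.5 | ptr dir 195.0 line 13.9 r 0.0139 167 
159.6 -1.3 -2.8 | ptr dir 195.7 line 15.3 r 0.0139 165 
161.8 -0.98 -1.9 | ptr dir 195.3 line 15.0 r 0.0138 158 
164.0 -1.8 -2.4 | ptr dir 196.1 line 15.6 r 0.0138 161 
166.2 -1.44 -1.5 | ptr dir 195.7 line 14.9 r 0.0139 159
```

The resistance is a hard wall: the torque goes from 0 to 1.3 N m within about 1.5°, with the pointer fixed at 195.5°. That direction is along the fixture's own -x, which fits knob = 0. I'll release, rise, and check that it stays there.

```bash
python3 -m jog '[{"dx":0,"dy":0,"dz":0,"rx":0,"ry":0,"rz":0,"hand":0.2},{"dx":0,"dy":0,"dz":0,"rx":0,"ry":0,"rz":0,"hand":0},{"dx":0,"dy":0,"dz":0,"rx":0,"ry":0,"rz":0,"hand":0},{"dx":0,"dy":0,"dz":-0.02,"rx":0,"ry":0,"rz":0,"hand":0},{"dx":0,"dy":0,"dz":-0.06,"rx":0,"ry":0,"rz":0,"hand":0},{"dx":0,"dy":0,"dz":-0.11,"rx":0,"ry":0,"rz":0,"hand":0},{"dx":0,"dy":0,"dz":-0.12,"rx":0,"ry":0,"rz":0,"hand":0},{"dx":0,"dy":0,"dz":-0.12,"rx":0,"ry":0,"rz":0,"hand":0}]'>/dev/null; python3 st.py; python3 ptr.py
python3 - <<'E'
from h import *
import pickle
c=pickle.load(open('pics/w1.pkl','rb')); im=cv2.imread('pics/w1.png'); hsv=cv2.cvtColor(im,cv2.COLOR_BGR2HSV)
for nm,p in(("offA",(374,289)),("offB",(440,42))):
    q=im[p[1]-25:p[1]+25,p[0]-25:p[0]+25]; h=hsv[p[1]-25:p[1]+25,p[0]-25:p[0]+25]
    print(nm,h[25,25],h[2,2],pt('wrist',p,.013,c))
go((.652,-.187,.17));
E
```

```text
t 15.6 jaw 166.2 z [ 0.5265 -0.0254  0.1863] F [ 0.9 -0.1 -0.7] T [-0.043 -0.042  0.011] w 0.0851 j6 -1.52
ptr dir 193.8 line 14.3 r 0.014 36 offA [ 14  95 142] [ 18 120 199] [ 0.6504 -0.1872  0.013 ]
offB [ 14  86 143] [ 17 123 188] [0.6423 0.1743 0.013 ]
d [ 0.1269 -0.1619  0.0148] rot [-0.001 -0.002 -0.   ] jaw now 166.2 j6 -1.52 pos [ 0.525  -0.0251  0.1843] w 0.0855 t 15.65
```

```bash
python3 -m jog '[{"dx":0.03,"dy":-0.038,"dz":0,"rx":0,"ry":0,"rz":0.14,"hand":0},{"dx":0.06,"dy":-0.076,"dz":0,"rx":0,"ry":0,"rz":0.28,"hand":0},{"dx":0.09,"dy":-0.114,"dz":0,"rx":0,"ry":0,"rz":0.42,"hand":0},{"dx":0.115,"dy":-0.15,"dz":0.01,"rx":0,"ry":0,"rz":0.56,"hand":0},{"dx":0.127,"dy":-0.162,"dz":0.015,"rx":0,"ry":0,"rz":0.7,"hand":0},{"dx":0.127,"dy":-0.162,"dz":0.015,"rx":0,"ry":0,"rz":0.8,"hand":0},{"dx":0.127,"dy":-0.162,"dz":0.015,"rx":0,"ry":0,"rz":0.8,"hand":0}]'>/dev/null; python3 st.py
python3 - <<'E'
from h import *
c=bot.get_calibration('wrist'); im=bot.capture('wrist'); cv2.imwrite('pics/w3.png',im)
p=proj('wrist',(.651,-.187,.013)).astype(int); print(p)
E
```

```text
t 16.35 jaw 120.3 z [ 0.6507 -0.1872  0.1661] F [-0.   0.1  0.3] T [-0.031 -0.014  0.001] w 0.0854 j6 -0.92
[316 183]
```

View pics/w3.png

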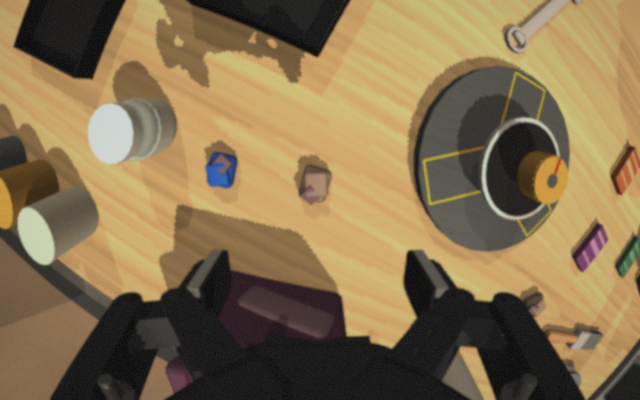

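The offcut is at (315,183), right on target, and the blue decoy is at (221,170). The box's top edge runs from (232,268) to (342,292), so I'll check the clearance to it and the offcut's exact outline.

Run:
```python
from h import *
im=cv2.imread('pics/w3.png'); c=bot.get_calibration('wrist'); hsv=cv2.cvtColor(im,cv2.COLOR_BGR2HSV)
for u in((232,268),(342,292)):
    print([pt('wrist',u,z,c)[:2] for z in(.06,.1,.13)])
r=hsv[150:215,285:345].astype(int); m=((r[...,1]<105)&(r[...,2]>60)).astype(np.uint8)*255
m=cv2.morphologyEx(m,cv2.MORPH_OPEN,np.ones((3,3))); k,l,st,ce=cv2.connectedComponentsWithStats(m); i=1+np.argmax(st[1:,4]); print(st[i],ce[i]+[285,150])
ys,xs=np.where(l==i); P=np.array([pt('wrist',(x+285,y+150),.016,c)[:2] for x,y in zip(xs,ys)]).astype(np.float32)
print(P.mean(0),cv2.minAreaRect(P*1000))
```

```text
[array([ 0.751 , -0.2206]), array([ 0.7249, -0.2211]), array([ 0.7052, -0.2215])]
[array([ 0.72  , -0.1183]), array([ 0.6988, -0.1353]), array([ 0.6829, -0.148 ])]
[ 15  16  30  38 889] [314.2385 184.1957]
[ 0.6518 -0.1892] ((652.7877197265625, -188.61004638671875), (37.41644287109375, 26.435720443725586), 17.545225143432617)
```

Run:
```python
from h import *
print(tri((281,293),(252,152)),tri((341,264),(254,182)))
a=cv2.imread("pics/scene0.png")[230:390,250:410]; b=cv2.imread("pics/side0.png")[130:220,180:310]
cv2.imwrite("pics/c2.png",np.hstack([cv2.resize(a,(390,390),interpolation=2),cv2.copyMakeBorder(cv2.resize(b,(390,270),interpolation=2),0,120,0,0,0)]))
```

```text
(array([ 0.7923, -0.2279,  0.1179]), np.float64(0.01028754479131475)) (array([ 0.7453, -0.099 ,  0.112 ]), np.float64(0.023255928717831432))
```

View pics/c2.png

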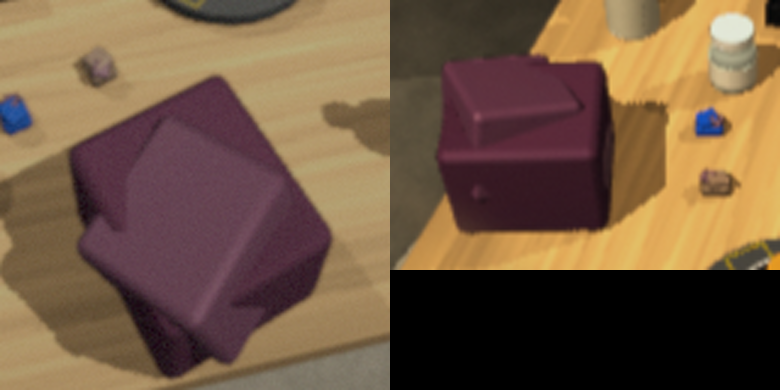

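Run:
```python
from h import *
for u in((281,293),(340,264)): print([pt('scene',u,z)[:2] for z in(.09,.11)])
for u in((252,152),(253,183)): print([pt('side',u,z)[:2] for z in(.09,.11)])
go((.650,-.1885,.002),107)
```

```text
[array([ 0.7823, -0.2245]), array([ 0.7926, -0.2245])]
[array([ 0.7424, -0.0898]), array([ 0.7537, -0.0937])]
[array([ 0.8028, -0.2611]), array([ 0.7934, -0.241 ])]
[array([ 0.749 , -0.1234]), array([ 0.7408, -0.1062])]
d [ 0.001  -0.0013  0.165 ] rot [ 0.001 -0.003  0.235] [ 0.005  0.001 -2.906] jaw now 120.5 j6 -0.92 pos [ 0.6508 -0.1868  0.167 ] w 0.0852 t 16.4
```

```bash
python3 -m jog '[{"dx":0,"dy":-0.001,"dz":0.045,"rx":0,"ry":0,"rz":0.12,"hand":0},{"dx":0.001,"dy":-0.001,"dz":0.09,"rx":0,"ry":0,"rz":0.235,"hand":0},{"dx":0.001,"dy":-0.001,"dz":0.13,"rx":0,"ry":0,"rz":0.235,"hand":0},{"dx":0.001,"dy":-0.001,"dz":0.155,"rx":0,"ry":0,"rz":0.235,"hand":0},{"dx":0.001,"dy":-0.001,"dz":0.165,"rx":0,"ry":0,"rz":0.235,"hand":0},{"dx":0.001,"dy":-0.001,"dz":0.165,"rx":0,"ry":0,"rz":0.235,"hand":0}]'>/dev/null; python3 st.py;  python3 -m jog '[{"dx":0,"dy":0,"dz":0,"rx":0,"ry":0,"rz":0,"hand":1},{"dx":0,"dy":0,"dz":0,"rx":0,"ry":0,"rz":0,"hand":1},{"dx":0,"dy":0,"dz":0,"rx":0,"ry":0,"rz":0,"hand":1},{"dx":0,"dy":0,"dz":0,"rx":0,"ry":0,"rz":0,"hand":1},{"dx":0,"dy":0,"dz":0,"rx":0,"ry":0,"rz":0,"hand":1},{"dx":0,"dy":0,"dz":0,"rx":0,"ry":0,"rz":0,"hand":1},{"dx":0,"dy":0,"dz":0,"rx":0,"ry":0,"rz":0,"hand":1}]'>/dev/null; python3 st.py; python3 -m jog '[{"dx":0,"dy":0,"dz":-0.04,"rx":0,"ry":0,"rz":0,"hand":1},{"dx":0,"dy":0,"dz":-0.08,"rx":0,"ry":0,"rz":0,"hand":1},{"dx":0,"dy":0,"dz":-0.11,"rx":0,"ry":0,"rz":0,"hand":1},{"dx":0,"dy":0,"dz":-0.11,"rx":0,"ry":0,"rz":0,"hand":1}]'>/dev/null; python3 st.py; python3 -c "
from h import *
go((.479,-.328,.1))"
```

```text
t 17.0 jaw 107.1 z [ 0.6483 -0.1872  0.0002] F [ 0.2 -0.5  0.6] T [ 0.012 -0.029 -0.005] w 0.0851 j6 -0.69
t 17.7 jaw 107.1 z [ 0.6494 -0.1877  0.0017] F [0.5 0.2 7.2] T [0.01  0.041 0.065] w 0.0269 j6 -0.69
t 18.1 jaw 107.1 z [ 0.6531 -0.1889  0.1172] F [ 0.4 -0.8 -0.8] T [-0.015 -0.032 -0.036] w 0.0267 j6 -0.69
d [ 0.2074 -0.0816  0.017 ] rot [-0.005  0.003  0.   ] jaw now 107.1 j6 -0.69 pos [ 0.6531 -0.1889  0.1172] w 0.0267 t 18.1
```

```bash
python3 -m jog '[{"dx":0.04,"dy":-0.018,"dz":0,"rx":0,"ry":0,"rz":0,"hand":1},{"dx":0.08,"dy":-0.036,"dz":0,"rx":0,"ry":0,"rz":0,"hand":1},{"dx":0.12,"dy":-0.055,"dz":0,"rx":0,"ry":0,"rz":0,"hand":1},{"dx":0.16,"dy":-0.073,"dz":0,"rx":0,"ry":0,"rz":0,"hand":1},{"dx":0.195,"dy":-0.089,"dz":0,"rx":0,"ry":0,"rz":0,"hand":1},{"dx":0.211,"dy":-0.096,"dz":0.01,"rx":0,"ry":0,"rz":0,"hand":1},{"dx":0.211,"dy":-0.096,"dz":0.05,"rx":0,"ry":0,"rz":0,"hand":1},{"dx":0.211,"dy":-0.096,"dz":0.08,"rx":0,"ry":0,"rz":0,"hand":1}]'>/dev/null; python3 st.py; python3 -c "
from h import *
c=bot.get_calibration('wrist'); im=bot.capture('wrist'); cv2.imwrite('pics/w4.png',im); print(proj('wrist',(.479,-.328,.035)))
im=bot.capture('scene'); cv2.imwrite('pics/s4.png',im); hsv=cv2.cvtColor(im,cv2.COLOR_BGR2HSV)
im2=bot.capture('side'); cv2.imwrite('pics/d4.png',im2)
for n,f,u in(('scene','scene0',(228,212)),('side','side0',(346,172))):
    h=cv2.cvtColor(cv2.imread(f'pics/{f}.png'),cv2.COLOR_BGR2HSV); m=cv2.inRange(h,(0,0,0),(180,255,40)); k=np.zeros_like(m); cv2.circle(k,u,45,255,-1); m&=k
    kk,l,st,ce=cv2.connectedComponentsWithStats(m); i=1+np.argmax(st[1:,4]); ys,xs=np.where(l==i); cc=bot.get_calibration(n)
    P=np.array([pt(n,p,.02,cc)[:2] for p in zip(xs,ys)]).astype(np.float32)*1000; print(n,cv2.minAreaRect(P))
"
```

```text
t 18.9 jaw 107.0 z [ 0.4792 -0.343   0.0351] F [ 0.4  0.3 -1.1] T [0.033 0.016 0.017] w 0.0267 j6 -1.04
[338.8001 270.1236]
scene ((483.2103271484375, -328.2873840332031), (148.342041015625, 146.92051696777344), 2.872612714767456)
side ((482.7068176269531, -326.3001403808594), (126.26710510253906, 172.9982147216797), 3.184972047805786)
```

```bash
python3 -m jog '[{"dx":0,"dy":0,"dz":0.015,"rx":0,"ry":0,"rz":0,"hand":1},{"dx":0,"dy":0,"dz":0.018,"rx":0,"ry":0,"rz":0,"hand":1},{"dx":0,"dy":0,"dz":0.018,"rx":0,"ry":0,"rz":0,"hand":0.45},{"dx":0,"dy":0,"dz":0.018,"rx":0,"ry":0,"rz":0,"hand":0.45},{"dx":0,"dy":0,"dz":0.018,"rx":0,"ry":0,"rz":0,"hand":0.45},{"dx":0,"dy":0,"dz":-0.02,"rx":0,"ry":0,"rz":0,"hand":0.45},{"dx":0,"dy":0,"dz":-0.07,"rx":0,"ry":0,"rz":0,"hand":0},{"dx":0,"dy":0,"dz":-0.11,"rx":0,"ry":0,"rz":0,"hand":0}]'>/dev/null; python3 st.py; python3 -c "
from h import *
im=bot.capture('wrist'); cv2.imwrite('pics/w5.png',im)
im2=bot.capture('side'); cv2.imwrite('pics/d5.png',im2); im3=bot.capture('scene'); cv2.imwrite('pics/s5.png',im3); cv2.imwrite('pics/c5.png',np.hstack([cv2.resize(im,(400,250)),cv2.resize(im2[100:400,150:450],(350,350))[:250] if 0 else cv2.resize(im2,(400,250))]))
go((.644,.175,.17))"
```

```text
t 19.85 jaw 107.1 z [ 0.4787 -0.3413  0.1474] F [ 1.9 -0.4 -0.5] T [-0.056 -0.044  0.021] w 0.074 j6 -1.04
d [-0.309   0.4466 -0.0228] rot [-0.006  0.004  0.   ] jaw now 107.1 j6 -1.04 pos [ 0.4805 -0.3429  0.1488] w 0.0857 t 20.0
```

View pics/c5.png

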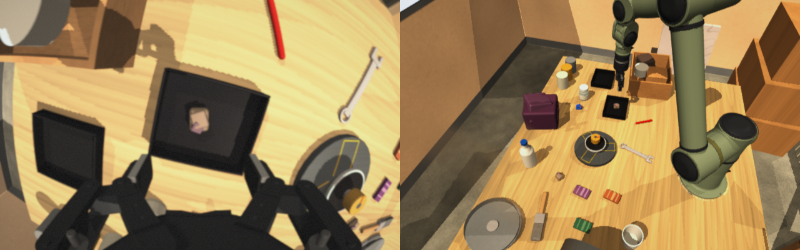

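The first offcut is in the near tray, in the wrist crop at (200,120). Next, offcut B: I'll check bottle clearance and re-measure.

```bash
python3 -m jog '[{"dx":-0.035,"dy":0.05,"dz":-0.02,"rx":0,"ry":0,"rz":0,"hand":0},{"dx":-0.07,"dy":0.1,"dz":-0.03,"rx":0,"ry":0,"rz":0,"hand":0},{"dx":-0.1,"dy":0.145,"dz":-0.03,"rx":0,"ry":0,"rz":0,"hand":0},{"dx":-0.13,"dy":0.188,"dz":-0.03,"rx":0,"ry":0,"rz":0,"hand":0},{"dx":-0.16,"dy":0.231,"dz":-0.03,"rx":0,"ry":0,"rz":0,"hand":0},{"dx":-0.19,"dy":0.274,"dz":-0.03,"rx":0,"ry":0,"rz":0,"hand":0},{"dx":-0.22,"dy":0.317,"dz":-0.03,"rx":0,"ry":0,"rz":0,"hand":0},{"dx":-0.25,"dy":0.36,"dz":-0.025,"rx":0,"ry":0,"rz":0,"hand":0}]'>/dev/null
python3 - <<'E'
from h import *
print(tri((460,251),(198,229)),pt('scene',(443,297),0),pt('side',(207,265),0)); go((.644,.175,.17))
E
```

```text
(array([0.8047, 0.1378, 0.1608]), np.float64(0.0009731690369419463)) [0.8256 0.1365 0.    ] [0.8033 0.1515 0.    ]
d [-0.0826  0.1191  0.0038] rot [-0.006  0.003  0.   ] jaw now 107.1 j6 -0.36 pos [0.6002 0.0369 0.1743] w 0.0854 t 20.8
```

```bash
python3 -m jog '[{"dx":-0.028,"dy":0.04,"dz":0,"rx":-0.003,"ry":0.002,"rz":0,"hand":0},{"dx":-0.056,"dy":0.08,"dz":0.004,"rx":-0.006,"ry":0.003,"rz":0,"hand":0},{"dx":-0.083,"dy":0.119,"dz":0.004,"rx":-0.006,"ry":0.003,"rz":0,"hand":0},{"dx":-0.083,"dy":0.119,"dz":0.004,"rx":-0.006,"ry":0.003,"rz":0,"hand":0},{"dx":-0.083,"dy":0.119,"dz":0.004,"rx":-0.006,"ry":0.003,"rz":0,"hand":0}]'>/dev/null
cat > off.py <<'E'
from h import *
import sys
X=[float(v) for v in sys.argv[1:3]]
c=bot.get_calibration('wrist'); im=bot.capture('wrist'); cv2.imwrite('pics/off.png',im); hsv=cv2.cvtColor(im,cv2.COLOR_BGR2HSV)
p=proj('wrist',(*X,.013)).astype(int); x0,y0=p-40; r=hsv[y0:y0+80,x0:x0+80].astype(int)
m=((r[...,1]<105)&(r[...,2]>60)).astype(np.uint8)*255
m=cv2.morphologyEx(m,cv2.MORPH_OPEN,np.ones((3,3))); k,l,st,ce=cv2.connectedComponentsWithStats(m)
for i in range(1,k):
  if st[i,4]>300:
    ys,xs=np.where(l==i); P=np.array([pt('wrist',(x+x0,y+y0),.016,c)[:2] for x,y in zip(xs,ys)]).astype(np.float32)
    print(st[i,4],ce[i]+[x0,y0],P.mean(0),cv2.minAreaRect(P*1000))
E
python3 off.py .6435 .1755; python3 st.py
```

```text
886 [315.0711 182.2065] [0.6423 0.1737] ((643.9228515625, 173.72052001953125), (29.42034912109375, 35.432029724121094), 47.943870544433594)
t 21.35 jaw 107.2 z [0.6435 0.1749 0.1686] F [ 0.8 -1.4  0. ] T [-0.026 -0.048 -0.043] w 0.0857 j6 -0.14
```

```bash
python3 -c "
from h import *
go((.643,.174,.0015),48)"; python3 -m jog '[{"dx":0,"dy":-0.001,"dz":0.03,"rx":0,"ry":0,"rz":0.14,"hand":0},{"dx":0,"dy":-0.001,"dz":0.06,"rx":0,"ry":0,"rz":0.28,"hand":0},{"dx":0,"dy":-0.001,"dz":0.09,"rx":0,"ry":0,"rz":0.42,"hand":0},{"dx":0,"dy":-0.001,"dz":0.11,"rx":0,"ry":0,"rz":0.56,"hand":0},{"dx":0,"dy":-0.001,"dz":0.11,"rx":0,"ry":0,"rz":0.7,"hand":0},{"dx":0,"dy":-0.001,"dz":0.11,"rx":0,"ry":0,"rz":0.84,"hand":0},{"dx":0,"dy":-0.001,"dz":0.11,"rx":0,"ry":0,"rz":0.98,"hand":0},{"dx":0,"dy":-0.001,"dz":0.11,"rx":0,"ry":0,"rz":1.03,"hand":0}]'>/dev/null; python3 -c "
from h import *
go((.643,.174,.0015),48)"
```

```text
d [ 0.0004 -0.0007  0.1671] rot [-0.001 -0.002  1.033] [ 0.002 -0.001 -2.109] jaw now 107.2 j6 -0.14 pos [0.6435 0.1749 0.1686] w 0.0857 t 21.35
d [0.0016 0.0018 0.0569] rot [-0.003 -0.001 -0.004] [-0.002  0.004  3.138] jaw now 47.8 j6 0.89 pos [0.6431 0.1716 0.0584] w 0.0855 t 22.15
```

```bash
python3 -m jog '[{"dx":0.0015,"dy":0.002,"dz":0.03,"rx":0,"ry":0,"rz":0,"hand":0},{"dx":0.0015,"dy":0.002,"dz":0.05,"rx":0,"ry":0,"rz":0,"hand":0},{"dx":0.0015,"dy":0.002,"dz":0.057,"rx":0,"ry":0,"rz":0,"hand":0},{"dx":0.0015,"dy":0.002,"dz":0.057,"rx":0,"ry":0,"rz":0,"hand":0}]'>/dev/null; python3 st.py;  python3 -m jog '[{"dx":0,"dy":0,"dz":0,"rx":0,"ry":0,"rz":0,"hand":1},{"dx":0,"dy":0,"dz":0,"rx":0,"ry":0,"rz":0,"hand":1},{"dx":0,"dy":0,"dz":0,"rx":0,"ry":0,"rz":0,"hand":1},{"dx":0,"dy":0,"dz":0,"rx":0,"ry":0,"rz":0,"hand":1},{"dx":0,"dy":0,"dz":0,"rx":0,"ry":0,"rz":0,"hand":1},{"dx":0,"dy":0,"dz":0,"rx":0,"ry":0,"rz":0,"hand":1},{"dx":0,"dy":0,"dz":0,"rx":0,"ry":0,"rz":0,"hand":1}]'>/dev/null; python3 st.py; python3 -m jog '[{"dx":0,"dy":0,"dz":-0.04,"rx":0,"ry":0,"rz":0,"hand":1},{"dx":0,"dy":0,"dz":-0.08,"rx":0,"ry":0,"rz":0,"hand":1},{"dx":0,"dy":0,"dz":-0.12,"rx":0,"ry":0,"rz":0,"hand":1},{"dx":0,"dy":0,"dz":-0.16,"rx":0,"ry":0,"rz":0,"hand":1},{"dx":0,"dy":0,"dz":-0.16,"rx":0,"ry":0,"rz":0,"hand":1}]'>/dev/null; python3 st.py; python3 -c "
from h import *
go((.49,-.29,.17))"
```

```text
t 22.55 jaw 47.7 z [0.642  0.1725 0.0003] F [-0.3 -0.3  0.5] T [0.028 0.007 0.014] w 0.0854 j6 0.89
t 23.25 jaw 47.7 z [0.6428 0.1727 0.0013] F [-0.6 -1.3  6. ] T [0.023 0.024 0.047] w 0.0271 j6 0.89
t 23.75 jaw 47.7 z [0.647  0.1736 0.1679] F [1.3 0.2 0.2] T [-0.031 -0.021 -0.031] w 0.0269 j6 0.89
d [-0.1958 -0.4486 -0.0032] rot [ 0.004  0.005 -0.   ] jaw now 47.7 j6 0.89 pos [0.647  0.1736 0.1679] w 0.0269 t 23.75
```

```bash
python3 -m jog '[{"dx":-0.02,"dy":-0.045,"dz":0,"rx":0,"ry":0,"rz":0,"hand":1},{"dx":-0.038,"dy":-0.09,"dz":0,"rx":0,"ry":0,"rz":0,"hand":1},{"dx":-0.057,"dy":-0.135,"dz":0,"rx":0,"ry":0,"rz":0,"hand":1},{"dx":-0.076,"dy":-0.18,"dz":0,"rx":0,"ry":0,"rz":0,"hand":1},{"dx":-0.095,"dy":-0.225,"dz":0,"rx":0,"ry":0,"rz":0,"hand":1},{"dx":-0.114,"dy":-0.27,"dz":0,"rx":0,"ry":0,"rz":0,"hand":1},{"dx":-0.133,"dy":-0.315,"dz":0,"rx":0,"ry":0,"rz":0,"hand":1},{"dx":-0.152,"dy":-0.36,"dz":0,"rx":0,"ry":0,"rz":0,"hand":1}]'>/dev/null; python3 -c "
from h import *
go((.508,-.295,.028))"
```

```text
d [-0.0601 -0.0789  0.1381] rot [ 0.004  0.004 -0.   ] jaw now 47.7 j6 0.24 pos [ 0.5158 -0.1963  0.1662] w 0.0272 t 24.55
```

```bash
python3 -m jog '[{"dx":-0.025,"dy":-0.035,"dz":0,"rx":0.002,"ry":0.002,"rz":0,"hand":1},{"dx":-0.05,"dy":-0.07,"dz":0,"rx":0.004,"ry":0.004,"rz":0,"hand":1},{"dx":-0.06,"dy":-0.079,"dz":0.04,"rx":0.004,"ry":0.004,"rz":0,"hand":1},{"dx":-0.06,"dy":-0.079,"dz":0.08,"rx":0.004,"ry":0.004,"rz":0,"hand":1},{"dx":-0.06,"dy":-0.079,"dz":0.115,"rx":0.004,"ry":0.004,"rz":0,"hand":1},{"dx":-0.06,"dy":-0.079,"dz":0.138,"rx":0.004,"ry":0.004,"rz":0,"hand":1},{"dx":-0.06,"dy":-0.079,"dz":0.138,"rx":0.004,"ry":0.004,"rz":0,"hand":1}]'>/dev/null; python3 st.py; python3 -m jog '[{"dx":0,"dy":0,"dz":0,"rx":0,"ry":0,"rz":0,"hand":0.45},{"dx":0,"dy":0,"dz":0,"rx":0,"ry":0,"rz":0,"hand":0.45},{"dx":0,"dy":0,"dz":0,"rx":0,"ry":0,"rz":0,"hand":0.45},{"dx":0,"dy":0,"dz":-0.04,"rx":0,"ry":0,"rz":0,"hand":0.45},{"dx":0,"dy":0,"dz":-0.09,"rx":0,"ry":0,"rz":0,"hand":0},{"dx":0,"dy":0,"dz":-0.14,"rx":0,"ry":0,"rz":0,"hand":0},{"dx":0,"dy":0,"dz":-0.17,"rx":0,"ry":0,"rz":0,"hand":0},{"dx":0,"dy":0,"dz":-0.17,"rx":0,"ry":0,"rz":0,"hand":0}]'>/dev/null
python3 - <<'E'
from h import *
a,b,c=[bot.capture(n) for n in("wrist","side","scene")]
cv2.imwrite("pics/w6.png",a);cv2.imwrite("pics/d6.png",b);cv2.imwrite("pics/s6.png",c)
cv2.imwrite("pics/c6.png",np.vstack([np.hstack([cv2.resize(a,(400,250)),cv2.resize(b,(400,250))]),cv2.resize(c,(800,500))[100:450]]))
go((.40,.20,.25))
E
```

```text
t 25.25 jaw 47.7 z [ 0.5045 -0.2926  0.0237] F [-0.1  0.6 -0.4] T [-0.005  0.058 -0.003] w 0.0267 j6 0.09
d [ 0.4105  0.294  -0.0527] rot [-0.    -0.008 -0.   ] jaw now 47.7 j6 0.09 pos [ 0.5056 -0.2934  0.194 ] w 0.0855 t 26.2
```

View pics/c6.png

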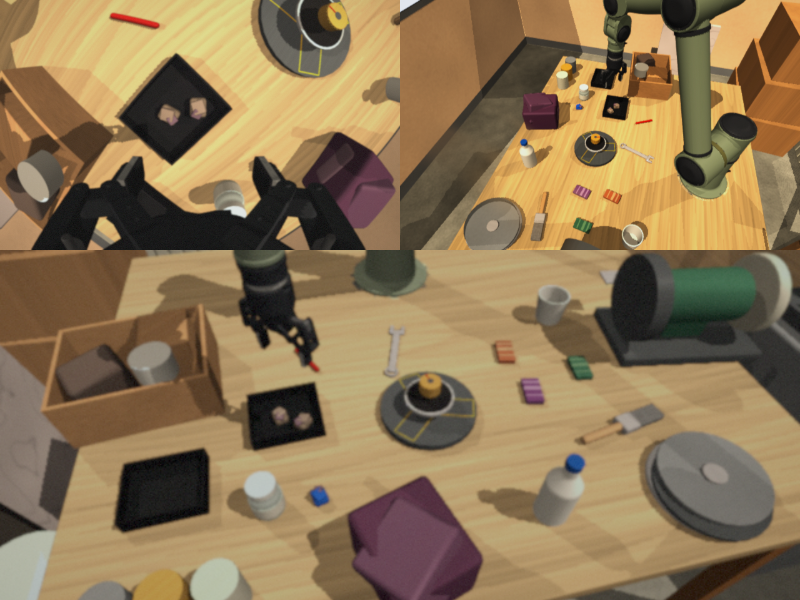

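Both offcuts are in the near tray, in the scene crop at (280,415) and (303,421). The slabs haven't moved. I'll move to hover over them.

```bash
python3 -m jog '[{"dx":0.034,"dy":0.032,"dz":-0.02,"rx":0,"ry":0,"rz":0,"hand":0},{"dx":0.068,"dy":0.064,"dz":-0.03,"rx":0,"ry":0,"rz":0,"hand":0},{"dx":0.102,"dy":0.096,"dz":-0.04,"rx":0,"ry":0,"rz":0,"hand":0},{"dx":0.136,"dy":0.128,"dz":-0.05,"rx":0,"ry":0,"rz":0,"hand":0},{"dx":0.17,"dy":0.16,"dz":-0.06,"rx":0,"ry":0,"rz":0,"hand":0},{"dx":0.204,"dy":0.192,"dz":-0.07,"rx":0,"ry":0,"rz":0,"hand":0},{"dx":0.238,"dy":0.224,"dz":-0.08,"rx":0,"ry":0,"rz":0,"hand":0},{"dx":0.272,"dy":0.256,"dz":-0.085,"rx":0,"ry":0,"rz":0,"hand":0}]'>/dev/null; python3 -c "
from h import *
go((.46,.25,.28),78)"
```

```text
d [0.1261 0.1147 0.0015] rot [ 0.001 -0.01  -0.529] [-0.013 -0.001  2.613] jaw now 47.7 j6 0.75 pos [0.4761 0.0803 0.2805] w 0.0852 t 27.0
```

```bash
python3 -m jog '[{"dx":0.032,"dy":0.029,"dz":0,"rx":0,"ry":-0.003,"rz":-0.13,"hand":0},{"dx":0.064,"dy":0.058,"dz":0,"rx":0,"ry":-0.006,"rz":-0.26,"hand":0},{"dx":0.096,"dy":0.087,"dz":0,"rx":0,"ry":-0.008,"rz":-0.4,"hand":0},{"dx":0.126,"dy":0.115,"dz":0,"rx":0,"ry":-0.01,"rz":-0.53,"hand":0},{"dx":0.126,"dy":0.115,"dz":0,"rx":0,"ry":-0.01,"rz":-0.53,"hand":0},{"dx":0.126,"dy":0.115,"dz":0,"rx":0,"ry":-0.01,"rz":-0.53,"hand":0}]'>/dev/null
cat > slab.py <<'E'
from h import *
c=bot.get_calibration('wrist'); im=bot.capture('wrist'); cv2.imwrite('pics/slab.png',im); hsv=cv2.cvtColor(im,cv2.COLOR_BGR2HSV)
rng=dict(red=((0,125,40),(13,255,255)),purple=((135,50,30),(178,255,255)),green=((45,60,20),(90,255,255)))
guess=dict(red=(.39,.206),purple=(.524,.2195),green=(.479,.359))
for k,(lo,hi) in rng.items():
    p=proj('wrist',(*guess[k],.012)); m=cv2.inRange(hsv,lo,hi); w=np.zeros_like(m); cv2.circle(w,tuple(int(v) for v in p),75,255,-1); m&=w
    m=cv2.morphologyEx(m,cv2.MORPH_CLOSE,np.ones((7,7))); m=cv2.morphologyEx(m,cv2.MORPH_OPEN,np.ones((5,5)))
    n,l,st,ce=cv2.connectedComponentsWithStats(m)
    if n<2: print(k,"none",p); continue
    i=1+np.argmax(st[1:,4]); cn=max(cv2.findContours((l==i).astype(np.uint8),0,1)[0],key=len)[:,0]
    P=np.array([pt('wrist',q,.014,c)[:2] for q in cn]).astype(np.float32); r=cv2.minAreaRect(P*1000)
    a=r[2]+(90 if r[1][1]>r[1][0] else 0); a=(a+90)%180-90
    print(k,ce[i].round(1),np.round(r[0],1),np.round(r[1],1),"long axis",round(a,1))
E
python3 slab.py; python3 st.py
```

```text
red [272.8 132.5] [405.9 201.8] [40.4 33.5] long axis 76.8
purple [304.6 209.7] [520.3 219. ] [38.5 67.9] long axis -11.8
green [396.2 159.7] [475.6 357.1] [38.6 68. ] long axis -6.4
t 27.65 jaw 78.0 z [0.4596 0.2496 0.2802] F [ 0.7  0.4 -0.4] T [-0.041  0.017  0.002] w 0.0855 j6 0.57
```

View pics/slab.png

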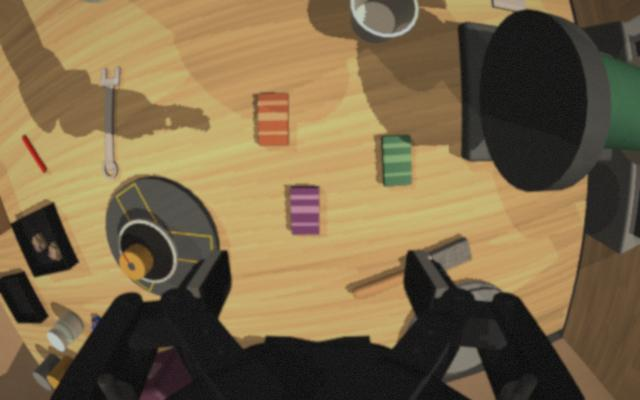

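The wrist view shows all three slabs clear of other things: red (273,120), purple (305,210), green (397,160). I'll start with purple for the 74° bay, gripping its far end: a hover closer first, then re-measure.

```bash
sed -i 's/red=((0,125,40),(13,255,255))/red=((0,118,40),(14,255,255))/; s/np.ones((7,7))/np.ones((11,11))/' slab.py; python3 -c "
from h import *
go((.5418,.2145,.15),78.2)"
```

```text
d [-0.0879 -0.0172  0.1301] rot [-0.001 -0.001 -0.003] [-0.002  0.002  3.139] jaw now 78.0 j6 0.57 pos [0.4596 0.2496 0.2802] w 0.0855 t 27.65
```

```bash
python3 -m jog '[{"dx":-0.03,"dy":-0.006,"dz":0.035,"rx":0,"ry":0,"rz":0,"hand":0},{"dx":-0.06,"dy":-0.012,"dz":0.07,"rx":0,"ry":0,"rz":0,"hand":0},{"dx":-0.088,"dy":-0.017,"dz":0.105,"rx":0,"ry":0,"rz":-0.003,"hand":0},{"dx":-0.088,"dy":-0.017,"dz":0.13,"rx":0,"ry":0,"rz":-0.003,"hand":0},{"dx":-0.088,"dy":-0.017,"dz":0.13,"rx":0,"ry":0,"rz":-0.003,"hand":0},{"dx":-0.088,"dy":-0.017,"dz":0.13,"rx":0,"ry":0,"rz":-0.003,"hand":0}]'>/dev/null; python3 slab.py; python3 -c "
from h import *
go((.5418,.2145,.0005),78.2)"
```

```text
red [273.3  32.9] [391.4 204.7] [41.1 66.2] long axis -11.6
purple [319.2 165.2] [521.3 219.1] [38.5 68.7] long axis -11.0
green [451.  94.] [476.6 355.8] [41.8 67.5] long axis -8.3
d [0.0004 0.0006 0.1507] rot [-0.001 -0.001 -0.001] [-0.001  0.001  3.14 ] jaw now 78.1 j6 0.46 pos [0.5422 0.2139 0.1512] w 0.0852 t 28.3
```

```bash
python3 -m jog '[{"dx":0,"dy":0.001,"dz":0.045,"rx":0,"ry":0,"rz":-0.01,"hand":0},{"dx":0,"dy":0.001,"dz":0.09,"rx":0,"ry":0,"rz":-0.01,"hand":0},{"dx":0,"dy":0.001,"dz":0.13,"rx":0,"ry":0,"rz":-0.01,"hand":0},{"dx":0,"dy":0.001,"dz":0.145,"rx":0,"ry":0,"rz":-0.01,"hand":0},{"dx":0,"dy":0.001,"dz":0.15,"rx":0,"ry":0,"rz":-0.01,"hand":0},{"dx":0,"dy":0.001,"dz":0.15,"rx":0,"ry":0,"rz":-0.01,"hand":0}]'>/dev/null; python3 st.py;  python3 -m jog '[{"dx":0,"dy":0,"dz":0,"rx":0,"ry":0,"rz":0,"hand":0.8},{"dx":0,"dy":0,"dz":0,"rx":0,"ry":0,"rz":0,"hand":0.8},{"dx":0,"dy":0,"dz":0,"rx":0,"ry":0,"rz":0,"hand":0.8},{"dx":0,"dy":0,"dz":0,"rx":0,"ry":0,"rz":0,"hand":0.8},{"dx":0,"dy":0,"dz":0,"rx":0,"ry":0,"rz":0,"hand":0.8},{"dx":0,"dy":0,"dz":0,"rx":0,"ry":0,"rz":0,"hand":0.8}]'>/dev/null; python3 st.py; python3 -m jog '[{"dx":0,"dy":0,"dz":-0.03,"rx":0,"ry":0,"rz":0,"hand":0.8},{"dx":0,"dy":0,"dz":-0.07,"rx":0,"ry":0,"rz":0,"hand":0.8},{"dx":0,"dy":0,"dz":-0.07,"rx":0,"ry":0,"rz":0,"hand":0.8}]'>/dev/null; python3 st.py; python3 -c "
from h import *
import math
b=math.radians(74); e=.022
for r in (.108,.0605): print(r); go((.5245+(r+e)*math.cos(b),-.024+(r+e)*math.sin(b),.07),164)"
```

```text
t 28.9 jaw 78.7 z [0.5432 0.2152 0.0024] F [ 0.3  0.  -0.1] T [ 0.006 -0.03  -0.007] w 0.0853 j6 0.45
t 29.5 jaw 78.7 z [0.5443 0.2155 0.004 ] F [-1.   0.2  7.3] T [-0.096  0.231 -0.012] w 0.0379 j6 0.45
t 29.8 jaw 78.7 z [0.548  0.2165 0.0794] F [ 1.2  0.8 -0.5] T [ 0.031 -0.143  0.011] w 0.0382 j6 0.45
0.108
d [-0.0346 -0.111   0.0093] rot [-0.004  0.013 -1.488] [0.013 0.004 1.653] jaw now 78.7 j6 0.45 pos [0.548  0.2165 0.0794] w 0.0382 t 29.8
0.0605
d [-0.0307 -0.1583  0.009 ] rot [-0.004  0.013 -1.488] [0.013 0.004 1.653] jaw now 78.7 j6 0.45 pos [0.548  0.2165 0.0794] w 0.0382 t 29.8
```

```bash
python3 -m jog '[{"dx":0,"dy":0,"dz":-0.005,"rx":-0.004,"ry":0.013,"rz":-0.14,"hand":0.8},{"dx":-0.005,"dy":-0.015,"dz":-0.005,"rx":-0.004,"ry":0.013,"rz":-0.28,"hand":0.8},{"dx":-0.01,"dy":-0.03,"dz":-0.005,"rx":-0.004,"ry":0.013,"rz":-0.42,"hand":0.8},{"dx":-0.015,"dy":-0.045,"dz":-0.005,"rx":-0.004,"ry":0.013,"rz":-0.56,"hand":0.8},{"dx":-0.02,"dy":-0.06,"dz":-0.005,"rx":-0.004,"ry":0.013,"rz":-0.7,"hand":0.8},{"dx":-0.025,"dy":-0.075,"dz":-0.005,"rx":-0.004,"ry":0.013,"rz":-0.84,"hand":0.8},{"dx":-0.03,"dy":-0.09,"dz":-0.005,"rx":-0.004,"ry":0.013,"rz":-0.98,"hand":0.8},{"dx":-0.034,"dy":-0.105,"dz":-0.005,"rx":-0.004,"ry":0.013,"rz":-1.12,"hand":0.8}]'>/dev/null;python3 -c "
from h import *
import math
b=math.radians(74); e=.023
for r in (.108,.0605): print(r); go((.5245+(r+e)*math.cos(b),-.024+(r+e)*math.sin(b),.027),164)"
```

```text
0.108
d [ 0.0034 -0.0028  0.0568] rot [ 0.002  0.001 -0.363] [ 0.002 -0.003  2.779] jaw now 143.2 j6 -0.87 pos [0.5605 0.1062 0.0838] w 0.0385 t 30.6
0.0605
d [ 0.0478 -0.0196  0.0568] rot [ 0.002  0.001 -0.363] [ 0.002 -0.003  2.779] jaw now 143.2 j6 -0.87 pos [0.5605 0.1062 0.0838] w 0.0385 t 30.6
```

```bash
python3 -m jog '[{"dx":0.001,"dy":-0.001,"dz":0,"rx":0.002,"ry":0,"rz":-0.12,"hand":0.8},{"dx":0.002,"dy":-0.002,"dz":0.01,"rx":0.002,"ry":0,"rz":-0.25,"hand":0.8},{"dx":0.003,"dy":-0.003,"dz":0.02,"rx":0.002,"ry":0,"rz":-0.363,"hand":0.8},{"dx":0.003,"dy":-0.003,"dz":0.04,"rx":0.002,"ry":0,"rz":-0.363,"hand":0.8},{"dx":0.003,"dy":-0.003,"dz":0.056,"rx":0.002,"ry":0,"rz":-0.363,"hand":0.8},{"dx":0.003,"dy":-0.003,"dz":0.056,"rx":0.002,"ry":0,"rz":-0.363,"hand":0.8},{"dx":0.003,"dy":-0.003,"dz":0.056,"rx":0.002,"ry":0,"rz":-0.363,"hand":0.8}]'>/dev/null;python3 st.py; python3 -c "
from h import *
import math
b=math.radians(74); e=.023
for r in (.0605,): print(r); go((.5245+(r+e)*math.cos(b),-.024+(r+e)*math.sin(b),.027),164)
im=bot.capture('wrist'); cv2.imwrite('pics/w7.png',im)"
```

```text
t 31.3 jaw 164.0 z [0.5606 0.1021 0.0276] F [ 0.3  0.  -1.2] T [-0.019 -0.034 -0.018] w 0.0383 j6 -1.24
0.0605
d [ 0.0477 -0.      0.0006] rot [0.001 0.001 0.   ] [-0.001  0.001 -3.141] jaw now 164.0 j6 -1.24 pos [0.5606 0.1021 0.0276] w 0.0383 t 31.3
```

View pics/w7.png

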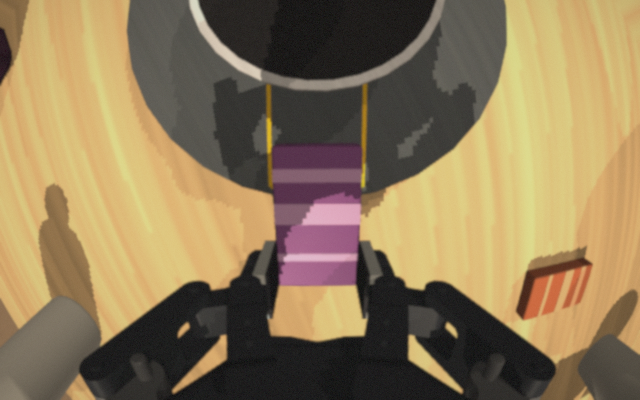

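The wrist view shows the slab held square in the bay corridor, with its inner end at row 143 between the yellow lines at columns 268 and 366. I'll check the inner end's radius and slide it in.

```bash
python3 -c "
from h import *
for u in((275,144),(360,144),(317,144)): p=pt('wrist',u,.0377)[:2]-np.array([.5245,-.024]); print(p,np.hypot(*p),np.degrees(np.arctan2(p[1],p[0])))"
python3 -m jog '[{"dx":0.012,"dy":0,"dz":0,"rx":0,"ry":0,"rz":0,"hand":0.8},{"dx":0.024,"dy":0,"dz":0,"rx":0,"ry":0,"rz":0,"hand":0.8},{"dx":0.036,"dy":0,"dz":0,"rx":0,"ry":0,"rz":0,"hand":0.8},{"dx":0.036,"dy":0,"dz":0,"rx":0,"ry":0,"rz":0,"hand":0.8}]' >/dev/null; python3 st.py; python3 -m jog '[{"dx":0.006,"dy":0,"dz":0,"rx":0,"ry":0,"rz":0,"hand":0.8},{"dx":0.011,"dy":0,"dz":0.001,"rx":0,"ry":0,"rz":0,"hand":0.8},{"dx":0.011,"dy":0,"dz":0.002,"rx":0,"ry":0,"rz":0,"hand":0.8},{"dx":0.011,"dy":0,"dz":0.0035,"rx":0,"ry":0,"rz":0,"hand":0.8},{"dx":0.011,"dy":0,"dz":0.0035,"rx":0,"ry":0,"rz":0,"hand":0.8}]'>/dev/null; python3 st.py
```

```text
[0.0383 0.0652] 0.07561704841198644 59.57434539428706
[0.0031 0.0753] 0.07534104325146264 87.65425575949075
[0.0209 0.0703] 0.07337507234624505 73.41948242023578
t 31.75 jaw 163.9 z [0.5508 0.0656 0.0285] F [ 0.1  0.4 -2.1] T [ 0.022 -0.058  0.017] w 0.0381 j6 -1.3
t 32.25 jaw 163.9 z [0.5476 0.0552 0.0247] F [ 0.4 -0.  -1.2] T [0.072 0.01  0.022] w 0.0379 j6 -1.32
```

```bash
python3 -m jog '[{"dx":0,"dy":0,"dz":0.001,"rx":0,"ry":0,"rz":0,"hand":0.8},{"dx":0,"dy":0,"dz":0.001,"rx":0,"ry":0,"rz":0,"hand":0.3},{"dx":0,"dy":0,"dz":0.001,"rx":0,"ry":0,"rz":0,"hand":0.3},{"dx":0,"dy":0,"dz":0.001,"rx":0,"ry":0,"rz":0,"hand":0.3},{"dx":0,"dy":0,"dz":-0.01,"rx":0,"ry":0,"rz":0,"hand":0.3},{"dx":-0.01,"dy":0,"dz":-0.05,"rx":0,"ry":0,"rz":0,"hand":0},{"dx":-0.03,"dy":0,"dz":-0.1,"rx":0,"ry":0,"rz":0,"hand":0},{"dx":-0.04,"dy":0,"dz":-0.11,"rx":0,"ry":0,"rz":0,"hand":0}]'>/dev/null; python3 st.py
cat > chk.py <<'E'
from h import *
import sys
# outer end of each slab seen in scene/side, z=.034 top: radius & angle
for n in ("scene","side"):
    im=bot.capture(n); cv2.imwrite(f"pics/chk_{n}.png",im); hsv=cv2.cvtColor(im,cv2.COLOR_BGR2HSV); c=bot.get_calibration(n)
    for k,(lo,hi) in dict(red=((0,118,40),(14,255,255)),purple=((135,50,30),(178,255,255)),green=((45,60,20),(90,255,255))).items():
        m=cv2.inRange(hsv,lo,hi); m=cv2.morphologyEx(m,cv2.MORPH_CLOSE,np.ones((7,7))); nn,l,st,ce=cv2.connectedComponentsWithStats(m)
        for i in range(1,nn):
            if not 60<st[i,4]<900: continue
            for z in (.034,.014):
                p=pt(n,ce[i],z,c)[:2]; q=p-np.array([.5245,-.024])
                if np.hypot(*q)<.11 and z==.034 or (z==.014 and .13<np.hypot(*q)<.45 and p[1]>.05): print(n,k,"z",z,p,"r",np.hypot(*q).round(3),"ang",np.degrees(np.arctan2(q[1],q[0])).round(1),"area",st[i,4])
E
python3 chk.py
python3 - <<'E'
from h import *
im=bot.capture('wrist'); cv2.imwrite('pics/w8.png',im); hsv=cv2.cvtColor(im,cv2.COLOR_BGR2HSV); c=bot.get_calibration('wrist')
m=cv2.inRange(hsv,(135,50,30),(178,255,255)); p=proj('wrist',(.5447,.046,.034)).astype(int); print(p)
w=np.zeros_like(m); cv2.circle(w,tuple(int(v) for v in p),90,255,-1); m&=w; m=cv2.morphologyEx(m,cv2.MORPH_CLOSE,np.ones((9,9)))
cn=max(cv2.findContours(m,0,1)[0],key=cv2.contourArea)[:,0]; P=np.array([pt('wrist',q,.034,c)[:2]-[.5245,-.024] for q in cn]); b=np.radians(74)
u=P@[np.cos(b),np.sin(b)]; v=P@[-np.sin(b),np.cos(b)]; print("radial",u.min(),u.max(),"lat",v.min(),v.max(), cv2.minAreaRect((P*1000).astype(np.float32)))
E
```

```text
t 33.05 jaw 163.9 z [0.5619 0.0945 0.1405] F [ 0.9 -0.4  0.5] T [-0.013 -0.052  0.011] w 0.0851 j6 -1.25
scene purple z 0.034 [0.5502 0.0454] r 0.074 ang 69.7 area 242
scene green z 0.014 [0.3204 0.2229] r 0.32 ang 129.6 area 63
scene green z 0.014 [0.4816 0.3569] r 0.383 ang 96.4 area 245
side red z 0.014 [0.3886 0.2084] r 0.269 ang 120.3 area 403
side purple z 0.034 [0.5441 0.0447] r 0.071 ang 74.1 area 236
side green z 0.014 [0.4773 0.3602] r 0.387 ang 97.0 area 435
[318 137]
radial 0.047315881605496185 0.09361091639557505 lat -0.018045470858066674 0.02068803167061806 ((18.185487747192383, 68.05203247070312), (46.69340515136719, 38.332359313964844), 74.73296356201172)
```

```bash
python3 -c "
from h import *
print(tri((441,117),(374,369)))
go((.3694,.2104,.15),78.4)"
```

```text
(array([0.2836, 0.3545, 0.0766]), np.float64(0.010208814494986413))
d [-0.0593  0.215  -0.0143] rot [-0.001  0.003  1.493] [-0.004 -0.001 -1.648] jaw now 164.0 j6 -1.25 pos [0.5597 0.094  0.1362] w 0.0853 t 33.2
```

```bash
python3 -m jog '[{"dx":-0.01,"dy":0.036,"dz":-0.01,"rx":0,"ry":0,"rz":0.145,"hand":0},{"dx":-0.02,"dy":0.072,"dz":-0.014,"rx":0,"ry":0,"rz":0.29,"hand":0},{"dx":-0.03,"dy":0.108,"dz":-0.014,"rx":0,"ry":0,"rz":0.435,"hand":0},{"dx":-0.04,"dy":0.145,"dz":-0.014,"rx":0,"ry":0,"rz":0.58,"hand":0},{"dx":-0.05,"dy":0.18,"dz":-0.014,"rx":0,"ry":0,"rz":0.725,"hand":0},{"dx":-0.059,"dy":0.215,"dz":-0.014,"rx":0,"ry":0,"rz":0.87,"hand":0},{"dx":-0.059,"dy":0.215,"dz":-0.014,"rx":0,"ry":0,"rz":1.015,"hand":0},{"dx":-0.059,"dy":0.215,"dz":-0.014,"rx":0,"ry":0.003,"rz":1.16,"hand":0}]'>/dev/null; python3 -m jog '[{"dx":0,"dy":0,"dz":0,"rx":0,"ry":0,"rz":0.14,"hand":0},{"dx":0,"dy":0,"dz":0,"rx":0,"ry":0,"rz":0.28,"hand":0},{"dx":0,"dy":0,"dz":0,"rx":0,"ry":0,"rz":0.35,"hand":0},{"dx":0,"dy":0,"dz":0,"rx":0,"ry":0,"rz":0.35,"hand":0},{"dx":0,"dy":0,"dz":0,"rx":0,"ry":0,"rz":0.35,"hand":0}]'>/dev/null; python3 slab.py; python3 -c "
from h import *
go((.3694,.2104,.002),78.4)"
```

```text
red [318.9 209. ] [386.4 204.7] [40.6 73. ] long axis -11.5
purple none [357.7534 319.1688]
green [470.7 253. ] [472.9 355.6] [41.8 71.7] long axis -6.4
d [-0.0034  0.0029  0.1454] rot [-0.004 -0.003 -0.021] [-0.004  0.007  3.121] jaw now 77.2 j6 0.57 pos [0.366  0.2088 0.1474] w 0.0854 t 34.55
```

```bash
python3 -m jog '[{"dx":0,"dy":0,"dz":0.045,"rx":-0.004,"ry":-0.003,"rz":-0.021,"hand":0},{"dx":0,"dy":0,"dz":0.09,"rx":-0.004,"ry":-0.003,"rz":-0.021,"hand":0},{"dx":0,"dy":0,"dz":0.125,"rx":-0.004,"ry":-0.003,"rz":-0.021,"hand":0},{"dx":0,"dy":0,"dz":0.14,"rx":-0.004,"ry":-0.003,"rz":-0.021,"hand":0},{"dx":0,"dy":0,"dz":0.146,"rx":-0.004,"ry":-0.003,"rz":-0.021,"hand":0},{"dx":0,"dy":0,"dz":0.146,"rx":-0.004,"ry":-0.003,"rz":-0.021,"hand":0}]'>/dev/null; python3 st.py;  python3 -m jog '[{"dx":0,"dy":0,"dz":0,"rx":0,"ry":0,"rz":0,"hand":0.8},{"dx":0,"dy":0,"dz":0,"rx":0,"ry":0,"rz":0,"hand":0.8},{"dx":0,"dy":0,"dz":0,"rx":0,"ry":0,"rz":0,"hand":0.8},{"dx":0,"dy":0,"dz":0,"rx":0,"ry":0,"rz":0,"hand":0.8},{"dx":0,"dy":0,"dz":0,"rx":0,"ry":0,"rz":0,"hand":0.8},{"dx":0,"dy":0,"dz":0,"rx":0,"ry":0,"rz":0,"hand":0.8}]'>/dev/null; python3 st.py; python3 -m jog '[{"dx":0,"dy":0,"dz":-0.03,"rx":0,"ry":0,"rz":0,"hand":0.8},{"dx":0,"dy":0,"dz":-0.07,"rx":0,"ry":0,"rz":0,"hand":0.8},{"dx":0,"dy":0,"dz":-0.1,"rx":0,"ry":0,"rz":0,"hand":0.8},{"dx":0,"dy":0,"dz":-0.1,"rx":0,"ry":0,"rz":0,"hand":0.8}]'>/dev/null; python3 st.py; python3 -c "
from h import *
import math
b=math.radians(194); e=.0225
for r in (.108,.0605): print(r); go((.5245+(r+e)*math.cos(b),-.024+(r+e)*math.sin(b),.10),104)"
```

```text
t 35.15 jaw 78.4 z [0.3649 0.208  0.0009] F [0.1 0.3 0.2] T [-0.02  -0.008  0.007] w 0.0852 j6 0.54
t 35.75 jaw 78.5 z [0.3658 0.2084 0.002 ] F [-0.8 -0.5  8.7] T [-0.02   0.225  0.081] w 0.0385 j6 0.54
t 36.15 jaw 78.5 z [0.3687 0.2095 0.1059] F [ 0.3  0.5 -1.6] T [-0.02  -0.086 -0.002] w 0.0382 j6 0.54
0.108
d [-0.0815 -0.254   0.0054] rot [ 0.002  0.008 -0.446] [ 0.011 -0.003  2.696] jaw now 78.5 j6 0.54 pos [0.3687 0.2095 0.1059] w 0.0382 t 36.15
0.0605
d [-0.1244 -0.2335  0.0058] rot [ 0.002  0.008 -0.446] [ 0.011 -0.003  2.696] jaw now 78.5 j6 0.54 pos [0.3687 0.2095 0.1059] w 0.0382 t 36.15
```

```bash
python3 -m jog '[{"dx":-0.013,"dy":-0.042,"dz":0,"rx":0.002,"ry":0.008,"rz":-0.08,"hand":0.8},{"dx":-0.027,"dy":-0.085,"dz":0,"rx":0.002,"ry":0.008,"rz":-0.16,"hand":0.8},{"dx":-0.041,"dy":-0.127,"dz":0,"rx":0.002,"ry":0.008,"rz":-0.24,"hand":0.8},{"dx":-0.054,"dy":-0.17,"dz":0,"rx":0.002,"ry":0.008,"rz":-0.32,"hand":0.8},{"dx":-0.068,"dy":-0.212,"dz":0,"rx":0.002,"ry":0.008,"rz":-0.4,"hand":0.8},{"dx":-0.0815,"dy":-0.254,"dz":0,"rx":0.002,"ry":0.008,"rz":-0.446,"hand":0.8},{"dx":-0.0815,"dy":-0.254,"dz":0,"rx":0.002,"ry":0.008,"rz":-0.446,"hand":0.8}]'>/dev/null;python3 st.py; python3 -c "
from h import *
import math
b=math.radians(194); e=.023
go((.5245+(.108+e)*math.cos(b),-.024+(.108+e)*math.sin(b),.0255),104)"
```

```text
t 36.85 jaw 103.6 z [ 0.399  -0.0605  0.1053] F [ 0.2  0.6 -0.1] T [ 0.079  0.057 -0.016] w 0.0386 j6 -0.57
d [0.0006 0.0053 0.0798] rot [-0.003  0.001 -0.007] [0.002 0.004 3.135] jaw now 103.6 j6 -0.57 pos [ 0.399  -0.0605  0.1053] w 0.0386 t 36.85
```

```bash
python3 -m jog '[{"dx":0.0006,"dy":0.005,"dz":0.02,"rx":-0.003,"ry":0.001,"rz":-0.007,"hand":0.8},{"dx":0.0006,"dy":0.005,"dz":0.05,"rx":-0.003,"ry":0.001,"rz":-0.007,"hand":0.8},{"dx":0.0006,"dy":0.005,"dz":0.075,"rx":-0.003,"ry":0.001,"rz":-0.007,"hand":0.8},{"dx":0.0006,"dy":0.005,"dz":0.08,"rx":-0.003,"ry":0.001,"rz":-0.007,"hand":0.8},{"dx":0.0006,"dy":0.005,"dz":0.08,"rx":-0.003,"ry":0.001,"rz":-0.007,"hand":0.8}]'>/dev/null;python3 st.py; python3 -c "
from h import *
import math
b=math.radians(194); e=.023
go((.5245+(.060+e)*math.cos(b),-.024+(.060+e)*math.sin(b),.0255),104)
im=bot.capture('side'); cv2.imwrite('pics/d9.png',im); im2=bot.capture('scene')
cv2.imwrite('pics/c9.png',np.hstack([cv2.resize(im[180:300,250:410],(400,300),interpolation=2),cv2.resize(im2[140:260,260:420],(400,300),interpolation=2)]))"
```

```text
t 37.35 jaw 104.0 z [ 0.3961 -0.055   0.0246] F [ 0.4 -0.  -0.9] T [ 0.028  0.022 -0.007] w 0.0381 j6 -0.57
d [-0.0491 -0.001  -0.001 ] rot [ 0.002 -0.002  0.   ] [ 0.003  0.004 -3.141] jaw now 104.0 j6 -0.57 pos [ 0.3961 -0.055   0.0246] w 0.0381 t 37.35
```

View pics/c9.png

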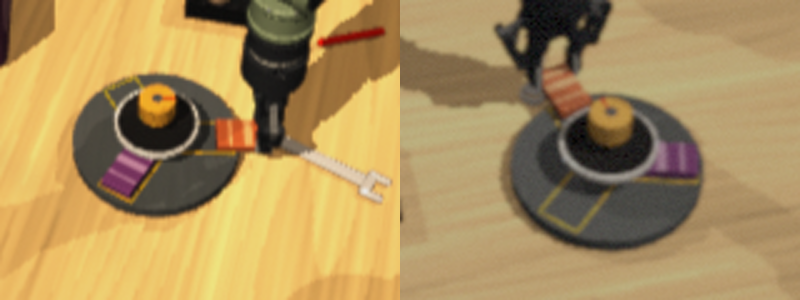

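The red slab is held square in line with the robot-side bay and the purple slab is seated. I'll slide red in.

```bash
python3 -m jog '[{"dx":-0.012,"dy":0,"dz":-0.0005,"rx":0.002,"ry":-0.002,"rz":0,"hand":0.8},{"dx":-0.024,"dy":-0.001,"dz":-0.001,"rx":0.002,"ry":-0.002,"rz":0,"hand":0.8},{"dx":-0.036,"dy":-0.001,"dz":-0.001,"rx":0.002,"ry":-0.002,"rz":0,"hand":0.8},{"dx":-0.036,"dy":-0.001,"dz":-0.001,"rx":0.002,"ry":-0.002,"rz":0,"hand":0.8}]' >/dev/null; python3 st.py; python3 -c "
from h import *
import math
b=math.radians(194); e=.023
go((.5245+(.0598+e)*math.cos(b),-.024+(.0598+e)*math.sin(b),.0218),104)"
```

```text
t 37.85 jaw 104.1 z [ 0.4364 -0.0481  0.0277] F [-0.3 -0.1 -1. ] T [-0.017  0.055 -0.011] w 0.0385 j6 -0.52
d [-0.0085  0.002   0.0059] rot [-0.003  0.006  0.002] [-0.01  -0.005 -3.14 ] jaw now 104.1 j6 -0.52 pos [ 0.4364 -0.0481  0.0277] w 0.0385 t 37.85
```

```bash
python3 -m jog '[{"dx":-0.005,"dy":0.002,"dz":0,"rx":-0.002,"ry":0.004,"rz":0,"hand":0.8},{"dx":-0.0085,"dy":0.002,"dz":0,"rx":-0.002,"ry":0.006,"rz":0.002,"hand":0.8},{"dx":-0.0085,"dy":0.002,"dz":0.003,"rx":-0.002,"ry":0.006,"rz":0.002,"hand":0.8},{"dx":-0.0085,"dy":0.002,"dz":0.0055,"rx":-0.002,"ry":0.006,"rz":0.002,"hand":0.8},{"dx":-0.0085,"dy":0.002,"dz":0.0055,"rx":-0.002,"ry":0.006,"rz":0.002,"hand":0.8}]' >/dev/null; python3 st.py; python3 -c "
from h import *
p=bot.get_state()['tool_pos'][:2]-[.5245,-.024]; print(np.hypot(*p)-.023,np.degrees(np.arctan2(p[1],p[0])))"
```

```text
t 38.35 jaw 104.0 z [ 0.4438 -0.044   0.0221] F [-0.3  0.4 -0.2] T [ 0.061 -0.084 -0.044] w 0.038 j6 -0.51
0.060102964896895185 -166.0476817958417
```

Centre at r = 60.1 mm and angle 194°. Release and retreat.

```bash
python3 -m jog '[{"dx":-0.0005,"dy":0,"dz":0.0005,"rx":0,"ry":0,"rz":0,"hand":0.8},{"dx":-0.0005,"dy":0,"dz":0.0005,"rx":0,"ry":0,"rz":0,"hand":0.3},{"dx":-0.0005,"dy":0,"dz":0.0005,"rx":0,"ry":0,"rz":0,"hand":0.3},{"dx":-0.0005,"dy":0,"dz":0.0005,"rx":0,"ry":0,"rz":0,"hand":0.3},{"dx":0,"dy":0,"dz":-0.01,"rx":0,"ry":0,"rz":0,"hand":0.3},{"dx":0.01,"dy":0,"dz":-0.05,"rx":0,"ry":0,"rz":0,"hand":0},{"dx":0.03,"dy":0,"dz":-0.1,"rx":0,"ry":0,"rz":0,"hand":0},{"dx":0.04,"dy":0,"dz":-0.14,"rx":0,"ry":0,"rz":0,"hand":0}]'>/dev/null; python3 st.py
python3 - <<'E'
from h import *
im=bot.capture('wrist'); cv2.imwrite('pics/w10.png',im); hsv=cv2.cvtColor(im,cv2.COLOR_BGR2HSV); c=bot.get_calibration('wrist')
m=cv2.inRange(hsv,(0,118,40),(14,255,255)); b=np.radians(194); p=proj('wrist',(.5245+.07*np.cos(b),-.024+.07*np.sin(b),.034)).astype(int); print(p)
w=np.zeros_like(m); cv2.circle(w,tuple(int(v) for v in p),60,255,-1); m&=w; m=cv2.morphologyEx(m,cv2.MORPH_CLOSE,np.ones((9,9)))
cn=max(cv2.findContours(m,0,1)[0],key=cv2.contourArea)[:,0]; P=np.array([pt('wrist',q,.034,c)[:2]-[.5245,-.024] for q in cn])
u=P@[np.cos(b),np.sin(b)]; v=P@[-np.sin(b),np.cos(b)]; print("radial",u.min(),u.max(),"lat",v.min(),v.max(), cv2.minAreaRect((P*1000).astype(np.float32)))
go((.4990,.354,.17),82.5)
E
python3 chk.py
```

```text
t 39.15 jaw 104.0 z [ 0.4034 -0.0534  0.1639] F [ 1.8 -0.1 -0. ] T [-0.035 -0.063  0.048] w 0.0853 j6 -0.56
[318 239]
radial 0.034934373850866 0.09440526347127398 lat -0.01870302256851771 0.023224492434166803 ((-62.17008590698242, -17.854476928710938), (59.547245025634766, 41.84347915649414), 14.195107460021973)
d [-0.1892  0.3738 -0.001 ] rot [-0.004  0.006  0.375] [-0.009 -0.006 -2.767] jaw now 104.0 j6 -0.56 pos [ 0.4056 -0.0544  0.17  ] w 0.0854 t 39.2
scene red z 0.034 [ 0.4474 -0.0379] r 0.078 ang -169.8 area 122
scene purple z 0.034 [0.5491 0.0418] r 0.07 ang 69.5 area 280
scene green z 0.014 [0.538  0.3562] r 0.38 ang 88.0 area 265
side red z 0.034 [ 0.4539 -0.038 ] r 0.072 ang -168.8 area 199
side purple z 0.034 [0.5445 0.0443] r 0.071 ang 73.7 area 238
side green z 0.014 [0.533  0.3598] r 0.384 ang 88.7 area 420
```

The green slab has been knocked to about (0.535, 0.358), which is the announced disturbance. The red slab is seated, outer end at 94 mm. I'll go to green's new place.

```bash
sed -i 's/green=(.479,.359)/green=(.535,.358)/' slab.py; python3 -m jog '[{"dx":-0.027,"dy":0.04,"dz":0,"rx":-0.004,"ry":0.006,"rz":0.05,"hand":0},{"dx":-0.054,"dy":0.08,"dz":0,"rx":-0.004,"ry":0.006,"rz":0.1,"hand":0},{"dx":-0.081,"dy":0.12,"dz":0,"rx":-0.004,"ry":0.006,"rz":0.15,"hand":0},{"dx":-0.108,"dy":0.16,"dz":0,"rx":-0.004,"ry":0.006,"rz":0.2,"hand":0},{"dx":-0.135,"dy":0.2,"dz":0,"rx":-0.004,"ry":0.006,"rz":0.25,"hand":0},{"dx":-0.162,"dy":0.24,"dz":0,"rx":-0.004,"ry":0.006,"rz":0.3,"hand":0},{"dx":-0.189,"dy":0.28,"dz":0,"rx":-0.004,"ry":0.006,"rz":0.35,"hand":0},{"dx":-0.216,"dy":0.32,"dz":0,"rx":-0.004,"ry":0.006,"rz":0.375,"hand":0}]'>/dev/null; python3 -m jog '[{"dx":-0.02,"dy":0.035,"dz":0,"rx":0,"ry":0,"rz":0,"hand":0},{"dx":-0.013,"dy":0.053,"dz":0,"rx":0,"ry":0,"rz":0,"hand":0},{"dx":-0.013,"dy":0.053,"dz":0,"rx":0,"ry":0,"rz":0,"hand":0},{"dx":-0.013,"dy":0.053,"dz":0,"rx":0,"ry":0,"rz":0,"hand":0}]'>/dev/null; python3 slab.py; python3 st.py
```

```text
red none [147.5292  49.5064]
purple none [178.3243 171.6013]
green [311.6 159.2] [532.1 358. ] [37.6 67.2] long axis -7.0
t 40.55 jaw 82.4 z [0.5577 0.36   0.1628] F [0.5 0.1 0.7] T [-0.017  0.016  0.014] w 0.0855 j6 0.6
```

```bash
python3 -c "
from h import *
go((.5539,.3553,.0015),82.8)"
```

```text
d [ 0.0027 -0.0048  0.1613] rot [-0.002 -0.003 -0.007] [-0.004  0.004  3.134] jaw now 82.4 j6 0.6 pos [0.5577 0.36   0.1628] w 0.0855 t 40.55
```

```bash
python3 -m jog '[{"dx":0.003,"dy":-0.005,"dz":0.045,"rx":-0.002,"ry":-0.003,"rz":-0.007,"hand":0},{"dx":0.003,"dy":-0.005,"dz":0.09,"rx":-0.002,"ry":-0.003,"rz":-0.007,"hand":0},{"dx":0.003,"dy":-0.005,"dz":0.13,"rx":-0.002,"ry":-0.003,"rz":-0.007,"hand":0},{"dx":0.003,"dy":-0.005,"dz":0.155,"rx":-0.002,"ry":-0.003,"rz":-0.007,"hand":0},{"dx":0.003,"dy":-0.005,"dz":0.161,"rx":-0.002,"ry":-0.003,"rz":-0.007,"hand":0},{"dx":0.003,"dy":-0.005,"dz":0.161,"rx":-0.002,"ry":-0.003,"rz":-0.007,"hand":0}]'>/dev/null; python3 st.py;  python3 -m jog '[{"dx":0,"dy":0,"dz":0,"rx":0,"ry":0,"rz":0,"hand":0.8},{"dx":0,"dy":0,"dz":0,"rx":0,"ry":0,"rz":0,"hand":0.8},{"dx":0,"dy":0,"dz":0,"rx":0,"ry":0,"rz":0,"hand":0.8},{"dx":0,"dy":0,"dz":0,"rx":0,"ry":0,"rz":0,"hand":0.8},{"dx":0,"dy":0,"dz":0,"rx":0,"ry":0,"rz":0,"hand":0.8},{"dx":0,"dy":0,"dz":0,"rx":0,"ry":0,"rz":0,"hand":0.8}]'>/dev/null; python3 st.py; python3 -m jog '[{"dx":0,"dy":0,"dz":-0.03,"rx":0,"ry":0,"rz":0,"hand":0.8},{"dx":0,"dy":0,"dz":-0.07,"rx":0,"ry":0,"rz":0,"hand":0.8},{"dx":0,"dy":0,"dz":-0.11,"rx":0,"ry":0,"rz":0,"hand":0.8},{"dx":0,"dy":0,"dz":-0.15,"rx":0,"ry":0,"rz":0,"hand":0.8},{"dx":0,"dy":0,"dz":-0.15,"rx":0,"ry":0,"rz":0,"hand":0.8}]'>/dev/null; python3 st.py; python3 -c "
from h import *
import math
b=math.radians(-46); e=.0225
for r in (.108,.0605): print(r); go((.5245+(r+e)*math.cos(b),-.024+(r+e)*math.sin(b),.15),44)"
```

```text
t 41.15 jaw 82.7 z [0.553  0.3538 0.0015] F [ 0.7 -0.3  0.7] T [-0.009 -0.031 -0.004] w 0.0852 j6 0.58
t 41.75 jaw 82.7 z [0.5543 0.3545 0.0035] F [-0.8 -0.1  6.8] T [-0.039  0.133 -0.025] w 0.038 j6 0.58
t 42.25 jaw 82.7 z [0.5577 0.3565 0.1607] F [ 0.5 -0.5 -1. ] T [ 0.068 -0.065 -0.042] w 0.0383 j6 0.58
0.108
d [-0.1169 -0.4633  0.0089] rot [0.01  0.009 0.676] [-0.011  0.013 -2.465] jaw now 82.7 j6 0.58 pos [0.5577 0.3565 0.1607] w 0.0383 t 42.25
0.0605
d [-0.0798 -0.4336  0.0087] rot [0.01  0.009 0.676] [-0.011  0.013 -2.465] jaw now 82.7 j6 0.58 pos [0.5577 0.3565 0.1607] w 0.0383 t 42.25
```

```bash
python3 -m jog '[{"dx":-0.012,"dy":-0.046,"dz":0,"rx":0.005,"ry":0.005,"rz":0.08,"hand":0.8},{"dx":-0.024,"dy":-0.092,"dz":0,"rx":0.01,"ry":0.009,"rz":0.16,"hand":0.8},{"dx":-0.036,"dy":-0.138,"dz":0,"rx":0.01,"ry":0.009,"rz":0.24,"hand":0.8},{"dx":-0.048,"dy":-0.184,"dz":0,"rx":0.01,"ry":0.009,"rz":0.32,"hand":0.8},{"dx":-0.06,"dy":-0.23,"dz":0,"rx":0.01,"ry":0.009,"rz":0.4,"hand":0.8},{"dx":-0.071,"dy":-0.276,"dz":0,"rx":0.01,"ry":0.009,"rz":0.48,"hand":0.8},{"dx":-0.082,"dy":-0.322,"dz":0,"rx":0.01,"ry":0.009,"rz":0.56,"hand":0.8},{"dx":-0.094,"dy":-0.368,"dz":0,"rx":0.01,"ry":0.009,"rz":0.64,"hand":0.8}]'>/dev/null; python3 st.py; python3 -c "
from h import *
import math
b=math.radians(-46); e=.0225
go((.5245+(.109+e)*math.cos(b),-.024+(.109+e)*math.sin(b),.1),44)"
```

```text
t 43.05 jaw 45.9 z [ 0.6038 -0.0222  0.1587] F [ 0.8  0.2 -1.1] T [-0.05  -0.071 -0.021] w 0.0381 j6 0.61
d [-0.0758 -0.0608  0.0587] rot [-0.    -0.001  0.033] [ 0.001 -0.001 -3.109] jaw now 45.9 j6 0.61 pos [ 0.6038 -0.0222  0.1587] w 0.0381 t 43.05
```

```bash
python3 -m jog '[{"dx":-0.035,"dy":-0.028,"dz":0,"rx":0,"ry":0,"rz":0.033,"hand":0.8},{"dx":-0.07,"dy":-0.056,"dz":0,"rx":0,"ry":0,"rz":0.033,"hand":0.8},{"dx":-0.076,"dy":-0.061,"dz":0.03,"rx":0,"ry":0,"rz":0.033,"hand":0.8},{"dx":-0.076,"dy":-0.061,"dz":0.06,"rx":0,"ry":0,"rz":0.033,"hand":0.8},{"dx":-0.076,"dy":-0.061,"dz":0.06,"rx":0,"ry":0,"rz":0.033,"hand":0.8}]'>/dev/null; python3 st.py; python3 -c "
from h import *
import math
b=math.radians(-46); e=.0225
go((.5245+(.109+e)*math.cos(b),-.024+(.109+e)*math.sin(b),.027),44)"
```

```text
t 43.55 jaw 43.9 z [ 0.6119 -0.1184  0.0939] F [-1.4  0.6 -1.1] T [-0.015  0.054  0.012] w 0.038 j6 0.49
d [-0.0034  0.003   0.0668] rot [-0.005 -0.009 -0.001] [-0.014  0.007  3.14 ] jaw now 43.9 j6 0.49 pos [ 0.6119 -0.1184  0.0939] w 0.038 t 43.55
```

```bash
python3 -m jog '[{"dx":-0.0034,"dy":0.003,"dz":0.02,"rx":-0.005,"ry":-0.009,"rz":0,"hand":0.8},{"dx":-0.0034,"dy":0.003,"dz":0.045,"rx":-0.005,"ry":-0.009,"rz":0,"hand":0.8},{"dx":-0.0034,"dy":0.003,"dz":0.063,"rx":-0.005,"ry":-0.009,"rz":0,"hand":0.8},{"dx":-0.0034,"dy":0.003,"dz":0.066,"rx":-0.005,"ry":-0.009,"rz":0,"hand":0.8},{"dx":-0.0034,"dy":0.003,"dz":0.066,"rx":-0.005,"ry":-0.009,"rz":0,"hand":0.8},{"dx":-0.0034,"dy":0.003,"dz":0.066,"rx":-0.005,"ry":-0.009,"rz":0,"hand":0.8}]'>/dev/null; python3 st.py
python3 - <<'E'
from h import *
import math
im=bot.capture('wrist'); cv2.imwrite('pics/w11.png',im); hsv=cv2.cvtColor(im,cv2.COLOR_BGR2HSV); c=bot.get_calibration('wrist')
m=cv2.inRange(hsv,(45,60,20),(90,255,255)); b=np.radians(-46); p=proj('wrist',(.5245+.108*np.cos(b),-.024+.108*np.sin(b),.037)).astype(int); print(p)
w=np.zeros_like(m); cv2.circle(w,tuple(int(v) for v in p),90,255,-1); m&=w; m=cv2.morphologyEx(m,cv2.MORPH_CLOSE,np.ones((9,9)))
cn=max(cv2.findContours(m,0,1)[0],key=cv2.contourArea)[:,0]; P=np.array([pt('wrist',q,.037,c)[:2]-[.5245,-.024] for q in cn])
u=P@[np.cos(b),np.sin(b)]; v=P@[-np.sin(b),np.cos(b)]; print("radial",u.min(),u.max(),"lat",v.min(),v.max(), cv2.minAreaRect((P*1000).astype(np.float32)))
e=.0225
go((.5245+(.060+e)*math.cos(b),-.024+(.060+e)*math.sin(b),.0265),44)
E
```

```text
t 44.15 jaw 44.0 z [ 0.617  -0.1186  0.0294] F [ 0.   0.1 -1. ] T [-0.008 -0.012  0.066] w 0.0384 j6 0.5
[315 216]
radial 0.07512619578071089 0.1509173606288812 lat -0.022383780765000503 0.02500945666177065 ((80.32696533203125, -78.4681396484375), (47.359291076660156, 74.96857452392578), 40.753719329833984)
d [ 0.05   -0.0008  0.0029] rot [ 0.001  0.002 -0.001] [ 0.004 -0.002  3.141] jaw now 43.9 j6 0.5 pos [ 0.6171 -0.1187  0.0295] w 0.0383 t 44.2
```

```bash
python3 -m jog '[{"dx":0.012,"dy":0,"dz":0.002,"rx":0,"ry":0.002,"rz":0,"hand":0.8},{"dx":0.024,"dy":-0.001,"dz":0.0025,"rx":0,"ry":0.002,"rz":0,"hand":0.8},{"dx":0.036,"dy":-0.001,"dz":0.0025,"rx":0,"ry":0.002,"rz":0,"hand":0.8},{"dx":0.036,"dy":-0.001,"dz":0.0025,"rx":0,"ry":0.002,"rz":0,"hand":0.8}]' >/dev/null; python3 st.py; python3 -c "
from h import *
import math
b=math.radians(-46); e=.0225
go((.5245+(.0598+e)*math.cos(b),-.024+(.0598+e)*math.sin(b),.0232),44)"
```

```text
t 44.6 jaw 44.0 z [ 0.5896 -0.0919  0.0272] F [ 0.1 -0.3 -1.2] T [0.034 0.02  0.003] w 0.0383 j6 0.52
d [0.0118 0.0003 0.004 ] rot [ 0.001 -0.001  0.   ] [ 0.002  0.001 -3.141] jaw now 44.0 j6 0.52 pos [ 0.5896 -0.0919  0.0272] w 0.0383 t 44.6
```

```bash
python3 -m jog '[{"dx":0.006,"dy":0,"dz":0,"rx":0,"ry":0,"rz":0,"hand":0.8},{"dx":0.0115,"dy":0,"dz":0,"rx":0,"ry":0,"rz":0,"hand":0.8},{"dx":0.0115,"dy":0,"dz":0.002,"rx":0,"ry":0,"rz":0,"hand":0.8},{"dx":0.0115,"dy":0,"dz":0.004,"rx":0,"ry":0,"rz":0,"hand":0.8},{"dx":0.0115,"dy":0,"dz":0.004,"rx":0,"ry":0,"rz":0,"hand":0.8}]' >/dev/null; python3 st.py; python3 -c "
from h import *
p=bot.get_state()['tool_pos'][:2]-[.5245,-.024]; print(np.hypot(*p)-.0225,np.degrees(np.arctan2(p[1],p[0])))"
```

```text
t 45.1 jaw 44.0 z [ 0.5818 -0.0836  0.0235] F [-1.8  1.   4.1] T [0.198 0.33  0.013] w 0.0382 j6 0.53
0.06024131704327871 -46.125058922423705
```

Force +4 N: it rests on the bed at r = 60.2 mm. Release and retreat, then check all three.

```bash
python3 -m jog '[{"dx":0,"dy":0,"dz":0,"rx":0,"ry":0,"rz":0,"hand":0.3},{"dx":0,"dy":0,"dz":0,"rx":0,"ry":0,"rz":0,"hand":0.3},{"dx":0,"dy":0,"dz":0,"rx":0,"ry":0,"rz":0,"hand":0.3},{"dx":0,"dy":0,"dz":-0.01,"rx":0,"ry":0,"rz":0,"hand":0.3},{"dx":-0.01,"dy":0,"dz":-0.05,"rx":0,"ry":0,"rz":0,"hand":0},{"dx":-0.01,"dy":0,"dz":-0.1,"rx":0,"ry":0,"rz":0,"hand":0},{"dx":0.02,"dy":0,"dz":-0.14,"rx":0,"ry":0,"rz":0,"hand":0},{"dx":0.05,"dy":0,"dz":-0.18,"rx":0,"ry":0,"rz":0,"hand":0}]'>/dev/null; python3 -m jog '[{"dx":0.02,"dy":0,"dz":-0.02,"rx":0,"ry":0,"rz":0,"hand":0},{"dx":0.03,"dy":0,"dz":-0.04,"rx":0,"ry":0,"rz":0,"hand":0},{"dx":0.03,"dy":0,"dz":-0.04,"rx":0,"ry":0,"rz":0,"hand":0}]'>/dev/null; python3 st.py; python3 -c "
from h import *
im=bot.capture('wrist'); cv2.imwrite('pics/w12.png',im); a=proj('wrist',(.5245,-.024,.03)).astype(int); print(a)
cv2.imwrite('pics/w12c.png',cv2.resize(im[max(0,a[1]-100):a[1]+100,a[0]-110:a[0]+110],None,fx=2.7,fy=2.7,interpolation=2))"; python3 chk.py; python3 ptr.py
```

```text
t 46.2 jaw 44.0 z [ 0.5271 -0.0259  0.2499] F [ 0.4 -0.7  0. ] T [-0.036 -0.021 -0.018] w 0.0856 j6 0.61
[316 166]
scene red z 0.034 [ 0.447  -0.0397] r 0.079 ang -168.6 area 114
scene purple z 0.034 [0.5487 0.0449] r 0.073 ang 70.6 area 256
scene green z 0.034 [ 0.5764 -0.0738] r 0.072 ang -43.8 area 288
side red z 0.034 [ 0.454 -0.038] r 0.072 ang -168.8 area 198
side purple z 0.034 [0.5443 0.0443] r 0.071 ang 73.8 area 237
side green z 0.034 [ 0.5818 -0.0795] r 0.08 ang -44.1 area 89
ptr dir 186.9 line 168.4 r 0.0183 16
```

View pics/w12c.png

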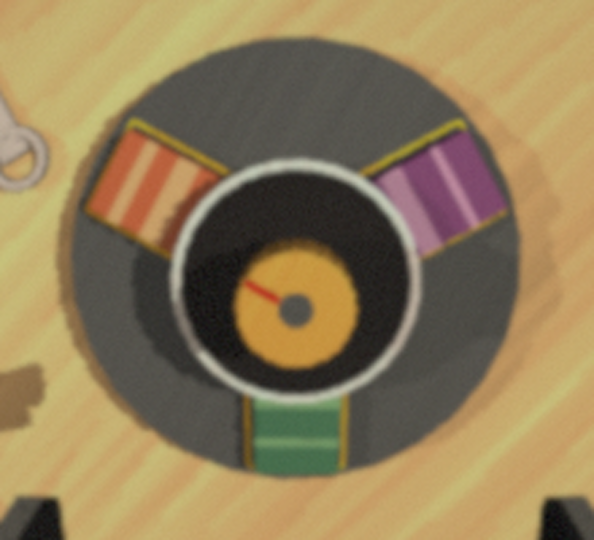

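All three slabs lie inside their yellow outlines with inner ends under the disc: red at (155,195), purple at (440,195), green at (297,435) in the crop. The nut's pointer still lies along bay 1, as left. Now I'll wind the wrist back over the nut for the long clockwise strokes.

```bash
for i in 1 2 3; do python3 -m jog '[{"dx":0,"dy":0,"dz":0,"rx":0,"ry":0,"rz":-0.14,"hand":0},{"dx":0,"dy":0,"dz":0,"rx":0,"ry":0,"rz":-0.28,"hand":0},{"dx":0,"dy":0,"dz":0,"rx":0,"ry":0,"rz":-0.42,"hand":0},{"dx":0,"dy":0,"dz":0,"rx":0,"ry":0,"rz":-0.56,"hand":0},{"dx":0,"dy":0,"dz":0,"rx":0,"ry":0,"rz":-0.7,"hand":0},{"dx":0,"dy":0,"dz":0,"rx":0,"ry":0,"rz":-0.84,"hand":0},{"dx":0,"dy":0,"dz":0,"rx":0,"ry":0,"rz":-0.98,"hand":0},{"dx":0,"dy":0,"dz":0,"rx":0,"ry":0,"rz":-1.12,"hand":0}]'>/dev/null; done; python3 st.py; python3 -c "
from h import *
go((.5245,-.0242,.059))"
```

```text
t 48.8 jaw -122.7 z [ 0.5249 -0.0282  0.24  ] F [ 0.4 -0.1  0.2] T [-0.073  0.025  0.004] w 0.0856 j6 -2.77
d [-0.0009 -0.0035  0.181 ] rot [ 0.002  0.008 -0.   ] jaw now -122.7 j6 -2.77 pos [ 0.5249 -0.0282  0.24  ] w 0.0856 t 48.8
```

```bash
python3 -m jog '[{"dx":-0.001,"dy":-0.0035,"dz":0.045,"rx":0.002,"ry":0.008,"rz":0,"hand":0},{"dx":-0.001,"dy":-0.0035,"dz":0.09,"rx":0.002,"ry":0.008,"rz":0,"hand":0},{"dx":-0.001,"dy":-0.0035,"dz":0.13,"rx":0.002,"ry":0.008,"rz":0,"hand":0},{"dx":-0.001,"dy":-0.0035,"dz":0.16,"rx":0.002,"ry":0.008,"rz":0,"hand":0},{"dx":-0.001,"dy":-0.0035,"dz":0.175,"rx":0.002,"ry":0.008,"rz":0,"hand":0},{"dx":-0.001,"dy":-0.0035,"dz":0.18,"rx":0.002,"ry":0.008,"rz":0,"hand":0},{"dx":-0.001,"dy":-0.0035,"dz":0.18,"rx":0.002,"ry":0.008,"rz":0,"hand":0}]'>/dev/null; python3 st.py; python3 -c "
from h import *
go((.5245,-.0242,.0605))"
```

```text
t 49.5 jaw -122.8 z [ 0.5235 -0.0243  0.0586] F [-0.4  0.2  0. ] T [ 0.048 -0.04  -0.007] w 0.0853 j6 -2.76
d [ 0.0007 -0.0006 -0.0019] rot [ 0.001  0.003 -0.   ] jaw now -122.8 j6 -2.76 pos [ 0.5235 -0.0243  0.0586] w 0.0853 t 49.5
```

```bash
python3 -m jog '[{"dx":0.0007,"dy":-0.0006,"dz":0,"rx":0,"ry":0.003,"rz":0,"hand":0.8},{"dx":0.0007,"dy":-0.0006,"dz":0,"rx":0,"ry":0.003,"rz":0,"hand":0.8},{"dx":0.0007,"dy":-0.0006,"dz":0,"rx":0,"ry":0.003,"rz":0,"hand":0.8},{"dx":0.0007,"dy":-0.0006,"dz":0,"rx":0,"ry":0.003,"rz":0,"hand":0.8},{"dx":0.0007,"dy":-0.0006,"dz":0,"rx":0,"ry":0.003,"rz":0,"hand":0.8},{"dx":0.0007,"dy":-0.0006,"dz":0,"rx":0,"ry":0.003,"rz":0,"hand":0.8}]'>/dev/null; python3 st.py; python3 ptr.py; echo
for i in 1 2 3; do python3 -m jog '[{"dx":0,"dy":0,"dz":0.0001,"rx":0,"ry":0,"rz":0.14,"hand":0.8},{"dx":0,"dy":0,"dz":0.0003,"rx":0,"ry":0,"rz":0.28,"hand":0.8},{"dx":0,"dy":0,"dz":0.0005,"rx":0,"ry":0,"rz":0.42,"hand":0.8},{"dx":0,"dy":0,"dz":0.0006,"rx":0,"ry":0,"rz":0.56,"hand":0.8},{"dx":0,"dy":0,"dz":0.0008,"rx":0,"ry":0,"rz":0.7,"hand":0.8},{"dx":0,"dy":0,"dz":0.001,"rx":0,"ry":0,"rz":0.84,"hand":0.8},{"dx":0,"dy":0,"dz":0.0012,"rx":0,"ry":0,"rz":1.0,"hand":0.8},{"dx":0,"dy":0,"dz":0.0012,"rx":0,"ry":0,"rz":1.0,"hand":0.8}]'>/dev/null; python3 st.py; python3 ptr.py; echo; done
```

```text
t 50.1 jaw -122.8 z [ 0.5249 -0.0249  0.0598] F [-1.9 -2.1  5.3] T [-0.335  0.414  0.013] w 0.0429 j6 -2.76
ptr dir 194.4 line 14.0 r 0.0135 146 
t 50.95 jaw 179.9 z [ 0.5246 -0.0251  0.0588] F [-2.2 -2.4 -0. ] T [-0.231  0.27  -0.111] w 0.0426 j6 -1.76
ptr dir 138.1 line 136.6 r 0.0131 144 
t 51.8 jaw 122.9 z [ 0.5243 -0.0249  0.0577] F [-1.   0.1  0.4] T [-0.037  0.435 -0.064] w 0.0428 j6 -0.76
ptr dir 83.3 line 79.1 r 0.0127 142 
t 52.65 jaw 65.9 z [ 0.5242 -0.0246  0.0566] F [-1.7  0.9  1.3] T [ 0.201  0.309 -0.081] w 0.0426 j6 0.23
ptr dir 30.0 line 22.3 r 0.0122 153
```

```bash
for i in 1 2; do python3 -m jog '[{"dx":0,"dy":0,"dz":0.0001,"rx":0,"ry":0,"rz":0.145,"hand":0.8},{"dx":0,"dy":0,"dz":0.0003,"rx":0,"ry":0,"rz":0.29,"hand":0.8},{"dx":0,"dy":0,"dz":0.0005,"rx":0,"ry":0,"rz":0.435,"hand":0.8},{"dx":0,"dy":0,"dz":0.0006,"rx":0,"ry":0,"rz":0.58,"hand":0.8},{"dx":0,"dy":0,"dz":0.0008,"rx":0,"ry":0,"rz":0.725,"hand":0.8},{"dx":0,"dy":0,"dz":0.001,"rx":0,"ry":0,"rz":0.87,"hand":0.8},{"dx":0,"dy":0,"dz":0.0012,"rx":0,"ry":0,"rz":1.015,"hand":0.8},{"dx":0,"dy":0,"dz":0.0013,"rx":0,"ry":0,"rz":1.16,"hand":0.8}]'>/dev/null; python3 st.py; done; python3 -m jog '[{"dx":0,"dy":0,"dz":0.0001,"rx":0,"ry":0,"rz":0.14,"hand":0.8},{"dx":0,"dy":0,"dz":0.0003,"rx":0,"ry":0,"rz":0.28,"hand":0.8},{"dx":0,"dy":0,"dz":0.0003,"rx":0,"ry":0,"rz":0.3,"hand":0.8},{"dx":0,"dy":0,"dz":0.0003,"rx":0,"ry":0,"rz":0.3,"hand":0.8}]'>/dev/null; python3 st.py; python3 ptr.py;echo; python3 -m jog '[{"dx":0,"dy":0,"dz":0,"rx":0,"ry":0,"rz":0,"hand":0},{"dx":0,"dy":0,"dz":0,"rx":0,"ry":0,"rz":0,"hand":0},{"dx":0,"dy":0,"dz":0,"rx":0,"ry":0,"rz":0,"hand":0}]'>/dev/null; for i in 1 2 3 4 5; do python3 -m jog '[{"dx":0,"dy":0,"dz":0,"rx":0,"ry":0,"rz":-0.14,"hand":0},{"dx":0,"dy":0,"dz":0,"rx":0,"ry":0,"rz":-0.28,"hand":0},{"dx":0,"dy":0,"dz":0,"rx":0,"ry":0,"rz":-0.42,"hand":0},{"dx":0,"dy":0,"dz":0,"rx":0,"ry":0,"rz":-0.56,"hand":0},{"dx":0,"dy":0,"dz":0,"rx":0,"ry":0,"rz":-0.7,"hand":0},{"dx":0,"dy":0,"dz":0,"rx":0,"ry":0,"rz":-0.84,"hand":0},{"dx":0,"dy":0,"dz":0,"rx":0,"ry":0,"rz":-0.98,"hand":0},{"dx":0,"dy":0,"dz":0,"rx":0,"ry":0,"rz":-1.1,"hand":0}]'>/dev/null; done; python3 st.py; python3 ptr.py; python3 -c "
from h import *
go((.5245,-.0243,.054))"
```

```text
t 53.5 jaw -0.5 z [ 0.5246 -0.0244  0.0554] F [-0.7  0.9 -2. ] T [0.129 0.129 0.025] w 0.0426 j6 1.39
t 54.3 jaw -67.0 z [ 0.5249 -0.0246  0.0541] F [ 0.2 -0.6 -1.9] T [-0.081  0.063  0.093] w 0.0427 j6 2.55
t 54.7 jaw -83.9 z [ 0.525  -0.0246  0.0537] F [-1.7 -0.5 -1.6] T [-0.037  0.155 -0.022] w 0.0427 j6 2.85
ptr dir 252.6 line 52.3 r 0.0103 141 
t 59.05 jaw -127.0 z [ 0.5269 -0.0245  0.0548] F [ 0.2 -0.3 -0.6] T [-0.011  0.018  0.01 ] w 0.0852 j6 -2.68
ptr dir 253.2 line 53.3 r 0.0138 170 d [-0.0021  0.0013  0.0008] rot [-0.002 -0.005 -0.   ] jaw now -126.9 j6 -2.68 pos [ 0.5269 -0.0245  0.0549] w 0.086 t 59.1
```

```bash
python3 -m jog '[{"dx":-0.002,"dy":0.001,"dz":0,"rx":-0.002,"ry":-0.005,"rz":0,"hand":0.1},{"dx":-0.002,"dy":0.001,"dz":0.001,"rx":-0.002,"ry":-0.005,"rz":0,"hand":0.8},{"dx":-0.002,"dy":0.001,"dz":0.001,"rx":-0.002,"ry":-0.005,"rz":0,"hand":0.8},{"dx":-0.002,"dy":0.001,"dz":0.001,"rx":-0.002,"ry":-0.005,"rz":0,"hand":0.8},{"dx":-0.002,"dy":0.001,"dz":0.001,"rx":-0.002,"ry":-0.005,"rz":0,"hand":0.8},{"dx":-0.002,"dy":0.001,"dz":0.001,"rx":-0.002,"ry":-0.005,"rz":0,"hand":0.8},{"dx":-0.002,"dy":0.001,"dz":0.001,"rx":-0.002,"ry":-0.005,"rz":0,"hand":0.8}]'>/dev/null; python3 st.py; for i in 1 2 3 4; do python3 -m jog '[{"dx":0,"dy":0,"dz":0.0001,"rx":0,"ry":0,"rz":0.145,"hand":0.8},{"dx":0,"dy":0,"dz":0.0003,"rx":0,"ry":0,"rz":0.29,"hand":0.8},{"dx":0,"dy":0,"dz":0.0005,"rx":0,"ry":0,"rz":0.435,"hand":0.8},{"dx":0,"dy":0,"dz":0.0006,"rx":0,"ry":0,"rz":0.58,"hand":0.8},{"dx":0,"dy":0,"dz":0.0008,"rx":0,"ry":0,"rz":0.725,"hand":0.8},{"dx":0,"dy":0,"dz":0.001,"rx":0,"ry":0,"rz":0.87,"hand":0.8},{"dx":0,"dy":0,"dz":0.0012,"rx":0,"ry":0,"rz":1.015,"hand":0.8},{"dx":0,"dy":0,"dz":0.0013,"rx":0,"ry":0,"rz":1.16,"hand":0.8}]'>/dev/null; python3 st.py; done; python3 -m jog '[{"dx":0,"dy":0,"dz":0.0002,"rx":0,"ry":0,"rz":0.14,"hand":0.8},{"dx":0,"dy":0,"dz":0.0003,"rx":0,"ry":0,"rz":0.28,"hand":0.8},{"dx":0,"dy":0,"dz":0.0005,"rx":0,"ry":0,"rz":0.42,"hand":0.8},{"dx":0,"dy":0,"dz":0.0006,"rx":0,"ry":0,"rz":0.56,"hand":0.8},{"dx":0,"dy":0,"dz":0.0008,"rx":0,"ry":0,"rz":0.7,"hand":0.8},{"dx":0,"dy":0,"dz":0.0009,"rx":0,"ry":0,"rz":0.8,"hand":0.8},{"dx":0,"dy":0,"dz":0.0009,"rx":0,"ry":0,"rz":0.8,"hand":0.8}]'>/dev/null; python3 st.py; python3 ptr.py
```

```text
t 59.8 jaw -126.9 z [ 0.5244 -0.0245  0.0541] F [-3.  -2.3  5.3] T [-0.327  0.638 -0.022] w 0.0429 j6 -2.68
t 60.6 jaw 166.3 z [ 0.5247 -0.0245  0.0528] F [-0.6 -1.5  2.2] T [-0.147  0.117  0.103] w 0.0424 j6 -1.52
t 61.4 jaw 99.4 z [ 0.5248 -0.0247  0.0515] F [-0.8 -2.3  1.8] T [-0.362  0.193  0.031] w 0.0426 j6 -0.35
t 62.2 jaw 32.6 z [ 0.5247 -0.0249  0.0503] F [-2.  -2.9  2.7] T [-0.349  0.341  0.047] w 0.0426 j6 0.81
t 63.0 jaw -34.2 z [ 0.5244 -0.0249  0.0489] F [-1.8 -1.1  2.8] T [-0.139  0.408  0.096] w 0.0428 j6 1.98
t 63.7 jaw -80.0 z [ 0.5243 -0.0248  0.048 ] F [-1.4 -0.   2. ] T [ 0.048  0.267 -0.055] w 0.0429 j6 2.78
ptr dir 315.5 line 99.5 r 0.0154 183
```

```bash
python3 -m jog '[{"dx":0,"dy":0,"dz":0,"rx":0,"ry":0,"rz":0,"hand":0},{"dx":0,"dy":0,"dz":0,"rx":0,"ry":0,"rz":0,"hand":0},{"dx":0,"dy":0,"dz":0,"rx":0,"ry":0,"rz":0,"hand":0}]'>/dev/null; for i in 1 2 3; do python3 -m jog '[{"dx":0,"dy":0,"dz":0,"rx":0,"ry":0,"rz":-0.14,"hand":0},{"dx":0,"dy":0,"dz":0,"rx":0,"ry":0,"rz":-0.28,"hand":0},{"dx":0,"dy":0,"dz":0,"rx":0,"ry":0,"rz":-0.42,"hand":0},{"dx":0,"dy":0,"dz":0,"rx":0,"ry":0,"rz":-0.56,"hand":0},{"dx":0,"dy":0,"dz":0,"rx":0,"ry":0,"rz":-0.7,"hand":0},{"dx":0,"dy":0,"dz":0,"rx":0,"ry":0,"rz":-0.84,"hand":0},{"dx":0,"dy":0,"dz":0,"rx":0,"ry":0,"rz":-0.98,"hand":0},{"dx":0,"dy":0,"dz":0,"rx":0,"ry":0,"rz":-1.1,"hand":0}]'>/dev/null; done; python3 st.py; python3 ptr.py; python3 -c "
from h import *
go((.5245,-.0243,.048))"
```

```text
t 66.45 jaw 110.2 z [ 0.525  -0.0245  0.0478] F [ 0.6  0.6 -0.7] T [ 0.    -0.048 -0.014] w 0.0855 j6 -0.54
ptr dir 249.3 line 99.9 r 0.0163 166 d [ 0.0003  0.0004 -0.0002] rot [-0.001 -0.    -0.   ] jaw now 110.4 j6 -0.54 pos [ 0.5249 -0.0245  0.0478] w 0.0854 t 66.5
```

```bash
python3 -m jog '[{"dx":0,"dy":0,"dz":0,"rx":0,"ry":0,"rz":0,"hand":0.8},{"dx":0,"dy":0,"dz":0,"rx":0,"ry":0,"rz":0,"hand":0.8},{"dx":0,"dy":0,"dz":0,"rx":0,"ry":0,"rz":0,"hand":0.8},{"dx":0,"dy":0,"dz":0,"rx":0,"ry":0,"rz":0,"hand":0.8},{"dx":0,"dy":0,"dz":0,"rx":0,"ry":0,"rz":0,"hand":0.8},{"dx":0,"dy":0,"dz":0,"rx":0,"ry":0,"rz":0,"hand":0.8}]'>/dev/null; python3 st.py; for i in 1 2 3 4 5 6 7 8; do python3 -m jog '[{"dx":0,"dy":0,"dz":0.0001,"rx":0,"ry":0,"rz":0.1,"hand":0.8},{"dx":0,"dy":0,"dz":0.0002,"rx":0,"ry":0,"rz":0.2,"hand":0.8},{"dx":0,"dy":0,"dz":0.0003,"rx":0,"ry":0,"rz":0.3,"hand":0.8},{"dx":0,"dy":0,"dz":0.0003,"rx":0,"ry":0,"rz":0.3,"hand":0.8}]'>/dev/null; python3 tq.py; python3 ptr.py; echo; done
```

```text
t 67.1 jaw 110.3 z [ 0.525  -0.0246  0.048 ] F [-0.8  0.3  4.4] T [-0.029  0.256 -0.072] w 0.0428 j6 -0.54
93.1 -0.05 1.8 | ptr dir 231.1 line 83.3 r 0.0163 175 
76.1 -0.09 1.5 | ptr dir 213.5 line 65.7 r 0.0164 174 
59.2 -0.02 1.5 | ptr dir 195.4 line 48.4 r 0.0164 179 
42.2 -0.07 2.6 | ptr dir 177.4 line 32.3 r 0.0165 175 
25.3 0.01 2.9 | ptr dir 159.5 line 15.1 r 0.0166 177 
8.4 -0.05 2.6 | ptr dir 141.7 line 177.8 r 0.0168 172 
171.4 -0.03 2.6 | ptr dir 124.1 line 161.2 r 0.0171 176 
154.5 -0.08 2.5 | ptr dir 106.4 line 144.2 r 0.0173 174
```

Total turn is now about 13.44 rad with no end stop yet. That confirms the nut really started from 0. I'll feel for the end stop.

```bash
for i in 1 2 3 4 5 6; do python3 -m jog '[{"dx":0,"dy":0,"dz":0,"rx":0,"ry":0,"rz":0.05,"hand":0.8},{"dx":0,"dy":0,"dz":0,"rx":0,"ry":0,"rz":0.05,"hand":0.8}]'>/dev/null; python3 tq.py; python3 ptr.py; echo; done
```

```text
151.9 -0.05 2.2 | ptr dir 104.1 line 142.0 r 0.0174 174 
149.3 0.83 2.2 | ptr dir 101.4 line 139.9 r 0.0172 166 
146.6 1.16 0.8 | ptr dir 100.4 line 139.4 r 0.0171 168 
144.0 1.76 0.3 | ptr dir 98.6 line 139.6 r 0.0169 161 
141.3 1.6 0.8 | ptr dir 97.5 line 139.7 r 0.0164 163 
138.5 1.41 0.1 | ptr dir 96.5 line 140.3 r 0.016 168
```

The end stop is solid: 1.2–1.8 N m of torque while the pointer line stays at about 139.6°, against 141° expected for 13.5 rad. I'll release, rise clear and do the final checks.

```bash
python3 -m jog '[{"dx":0,"dy":0,"dz":0,"rx":0,"ry":0,"rz":0,"hand":0},{"dx":0,"dy":0,"dz":0,"rx":0,"ry":0,"rz":0,"hand":0},{"dx":0,"dy":0,"dz":0,"rx":0,"ry":0,"rz":0,"hand":0},{"dx":0,"dy":0,"dz":-0.03,"rx":0,"ry":0,"rz":0,"hand":0},{"dx":0,"dy":0,"dz":-0.08,"rx":0,"ry":0,"rz":0,"hand":0},{"dx":0,"dy":0,"dz":-0.13,"rx":0,"ry":0,"rz":0,"hand":0},{"dx":0,"dy":0,"dz":-0.18,"rx":0,"ry":0,"rz":0,"hand":0},{"dx":0,"dy":0,"dz":-0.2,"rx":0,"ry":0,"rz":0,"hand":0}]'>/dev/null; python3 -m jog '[{"dx":0,"dy":0,"dz":0,"rx":0,"ry":0,"rz":0,"hand":0},{"dx":0,"dy":0,"dz":0,"rx":0,"ry":0,"rz":0,"hand":0}]' >/dev/null; python3 st.py; sed -i 's/z=.0985/z=.084/' ptr.py; python3 ptr.py; python3 chk.py
python3 - <<'E'
from h import *
a,b,c=[bot.capture(n) for n in("wrist","side","scene")]; p=proj('wrist',(.5245,-.024,.03)).astype(int)
cv2.imwrite("pics/c13.png",np.vstack([np.hstack([cv2.resize(a[max(0,p[1]-110):p[1]+110,p[0]-150:p[0]+150],(400,293)),cv2.resize(b,(400,293))]),cv2.resize(c,(800,500))[180:480]]))
E
```

```text
t 73.2 jaw -41.6 z [ 0.5274 -0.0245  0.2508] F [-0.4 -0.1 -1. ] T [-0.065 -0.018  0.045] w 0.0854 j6 2.11
ptr dir 138.0 line 141.5 r 0.0135 10 scene red z 0.034 [ 0.4513 -0.0458] r 0.076 ang -163.4 area 122
scene purple z 0.034 [0.5486 0.0439] r 0.072 ang 70.5 area 256
scene green z 0.034 [ 0.5789 -0.0764] r 0.076 ang -43.9 area 254
side red z 0.034 [ 0.4538 -0.0391] r 0.072 ang -168.0 area 196
side purple z 0.034 [0.5456 0.0479] r 0.075 ang 73.6 area 204
side green z 0.034 [ 0.5789 -0.0776] r 0.076 ang -44.5 area 113
```

View pics/c13.png

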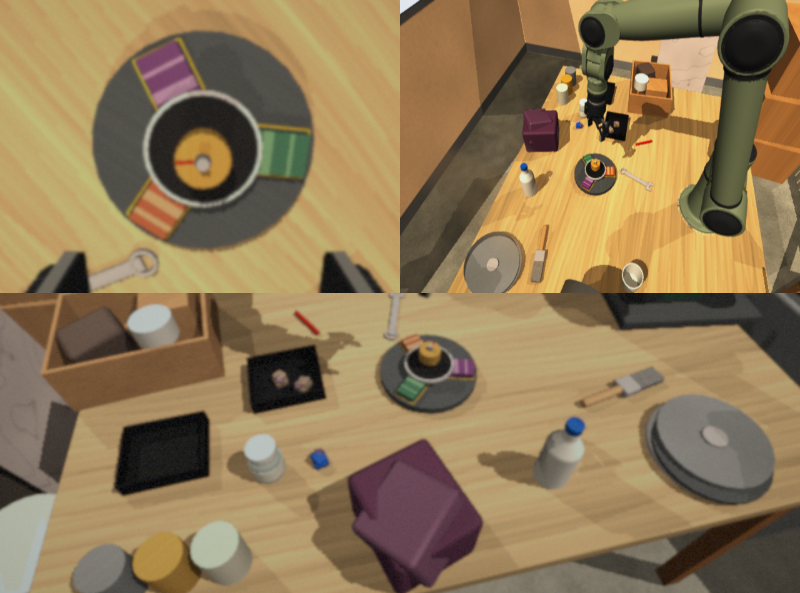

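The disc is clamped on all three slabs, each inside its outline, and the stud stands out of the nut. Both offcuts are in the near tray, and the brush and jar haven't been moved. Handing in.

```bash
python3 -c "
from workcell import bot
print(bot.finish_job())"
```

```text
the job is handed in; nothing more can be done
None
```

The job is done and handed in at about 73 s on the robot clock; the hand-in reports no verdict.

- **Nut backed off:** I turned it anticlockwise about 1.4 rad to a hard stop.
- **Offcuts:** I found two and put both in the near black tray.
- **Slabs:** all three are in their bays. Red is in bay 1, purple in bay 2 and green in bay 3, each centred about 60 mm from the stud. Green was knocked about 5 cm aside during the run, so I measured its place again before picking it up.
- **Nut screwed down:** it took about 13.5 rad clockwise to reach the end stop.

**Last checks:**
- At the end stop the torque was 1.2–1.8 N m and the pointer no longer moved. The pointer line read about 140° against 141° expected.
- The final pictures show all slabs inside their outlines under the disc and the stud standing out of the nut. Both offcuts are in the tray, the brush and jar are unmoved, and the robot is clear of everything.

**What disagreed:**
- I never felt the click as a separate torque when backing off, only the hard stop. The grip also slipped on the nut while I pressed against both stops.
- The full 13.5 rad on the way down agrees with the nut having started from its back stop.

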